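Set up a brass grille in a sprung soldering jig

TASK

Set up the jig for soldering a small brass grille. First draw the sprung stop back by its red knob, hook it sideways into its holding notch and let go; then put every brass stake on the table, point first, through an eyelet of its own until it lies straight on the sills with its shoulder up against the upright plate, and only then unhook the knob so that the stop springs forward onto the stakes' ends. Lay the copper crossbar centred in the two forks across the stakes, and leave the other things on the table where they are.

Things in the scene. Friction and masses are not known exactly. Their poses are not given: they have to be found in the camera images.
- jig: Fixed soldering jig: plywood base 200 (x) by 290 mm (y -115 to 175); origin on the table, z up. Upright steel plate across x (150 wide, 8 thick, 74 high, +y face at y=-70) with three 16 mm round eyelets, axes along y. Stakes lie along y, points to -y, on two round-topped sills along x (12 wide, tops 45 mm high, at y=-60 and 4). Forks at x=-86 and 86. Sprung stop with red knob on the +y part.
- stop (a joint): Sprung stop: steel bar 110 mm along x, 46 to 64 mm above the table, sliding along jig +y, away from the plate. Value in m (0 to 0.099) = jig y of its face. A damped spring drives it towards the plate, 5 N at 0 to 10 N at full travel; it snaps back if let go. About 0.085 when held in the notch, about 0.020 when resting on the tails of stakes fully home.
- knob (a joint): Knob's sideways place along jig +x, m: 0 = in the straight slot, 0.022 = over in the holding notch. 1 N friction, no spring. L-shaped slot with a 4 mm lip: the knob goes sideways only with the stop drawn to 0.090 or more, then (fully over) settles forward into the notch, holding the stop at 0.085. Unhook: draw to 0.090 or more, move sideways to 0, let it go forward.
- knob_grip (a point): On the axis of the upright red knob (round, 25 mm across, 78 to 115 mm above the table), 100 mm above the table, at jig x = knob, y = 35 mm + stop. Only the flat slide (top 54 mm high, its bar 64 mm) lies beneath it.
- crossbar: Copper crossbar, square bar 14 x 14 x 200 mm, about 220 g. Origin at its centre, x along its length. It starts flat on the table.
- fork_mid (a point): Midway between the two dark forks, at the height of their floors, 64 mm above the table, jig y=-25; axes as the jig's. Each fork (8 mm thick, at x=-86 and 86) has a slot 24 mm wide in y between cheeks 16 mm high. The crossbar lies along x in both, its centre 7 mm above this point, its underside 5 mm above stakes in the jig.
- stake1: Brass stake (2 or 3 of the 3 are present), 150 g: square body 14 x 14 x 90 mm, then a round shank 10 mm thick, 30 long, tapering to a 4 mm point over its last 10 mm. Origin on its axis at the middle of the square body, x towards the point. Starts flat on the table. Fully home, its shoulder (45 mm from the origin) meets the plate and its axis is 52 mm above the table.
- stake1_point (a point): Tip of stake 1, 75 mm from its origin along its x.
- home1 (a point): Where a stake's point is when fully home in eyelet 1 (at jig x = -40 mm): on the eyelet's axis, 52 mm above the table, 30 mm past the plate's +y face (jig y = -100). Axes as the jig's. Any stake may go in any eyelet, one each.
- stake2: Brass stake (2 or 3 of the 3 are present), 150 g: square body 14 x 14 x 90 mm, then a round shank 10 mm thick, 30 long, tapering to a 4 mm point over its last 10 mm. Origin on its axis at the middle of the square body, x towards the point. Starts flat on the table. Fully home, its shoulder (45 mm from the origin) meets the plate and its axis is 52 mm above the table.
- stake2_point (a point): Tip of stake 2, 75 mm from its origin along its x.
- home2 (a point): Where a stake's point is when fully home in eyelet 2 (at jig x = 0 mm): on the eyelet's axis, 52 mm above the table, 30 mm past the plate's +y face (jig y = -100). Axes as the jig's. Any stake may go in any eyelet, one each.
- stake3: Brass stake (2 or 3 of the 3 are present), 150 g: square body 14 x 14 x 90 mm, then a round shank 10 mm thick, 30 long, tapering to a 4 mm point over its last 10 mm. Origin on its axis at the middle of the square body, x towards the point. Starts flat on the table. Fully home, its shoulder (45 mm from the origin) meets the plate and its axis is 52 mm above the table.
- stake3_point (a point): Tip of stake 3, 75 mm from its origin along its x.
- home3 (a point): Where a stake's point is when fully home in eyelet 3 (at jig x = 40 mm): on the eyelet's axis, 52 mm above the table, 30 mm past the plate's +y face (jig y = -100). Axes as the jig's. Any stake may go in any eyelet, one each.
- spool: Bystander: white solder spool, 52 mm across, 50 high; origin under its middle.
- flux_jar: Bystander: white screw-top jar, 56 mm across, 60 high; origin under its middle.
- bead_bowl: Bystander: terracotta bowl, 90 mm across, 45 high; origin under its middle.
- mug: Bystander: green mug, 80 mm across, 85 high; origin under its middle.
- sponge: Bystander: yellow sponge block, 85 x 55 x 25 mm; origin under its middle.
- clothespin: Bystander: wooden clothespin, 75 mm long; origin under its middle.
- driver: Bystander: screwdriver with blue handle, 160 mm long.
There are look-alikes about, which are no part of the job. Leave any white look-alike of the stake3 alone. What is shaped like the stake2 but green is not meant.

How it is judged:
By the outcome, as a careful person would: the job done as asked, in the order asked, and still so for the second after the job is handed in, with the robot touching nothing.
Of stake1, stake2, stake3 only 2 to 3 are there at a start; the rules pass over those that are not, and their reading is None.
At some moment in a run one of crossbar may be knocked a few centimetres aside while the robot is not near it.
Once in a run the grip may slacken for a moment while it holds something.
It also fails if it takes over 208 s, if anything falls off the work surface, if the arm or the gripper's body presses on something with over 40 N, if the wrist force passes 120 N, or if a joint passes its speed limit or range.

ROBOT

A 6-joint arm with a two-finger parallel gripper is mounted at the origin on the work surface. World frame = base frame: x ahead of the robot, y to its left, z up, the work surface at z = 0. Lengths are in m, angles in rad, forces in N, time in s.
With the tool pointing down it reaches from about 0.3 to 0.875 m from the base axis. Payload 6.4 kg.
Tool frame: the origin (TCP) lies at the very end of the fingers, on their centre line; the grasp point (between the pads) lies 19 mm behind it (ctrl.hold_point_z is the distance from the TCP to the grasp point, in m); y points along the fingers, x is the direction in which the jaws open and shut, and the axes are right-handed (so a half turn about y gives the same grasp; the last joint's range is limited). The gripper opens to 85 mm and grips with 20 to 120 N. Pads are 22 mm wide; open, the fingers measure 114 mm over their backs; the gripper's body (76 mm by 85 mm) begins 54 mm behind the grasp point. The pads swing forward as they close: fully open they stand 13 mm farther back than shut.
Start: joints at [-1.541, 0.181, 1.607, -0, 1.354, -0.206], TCP at [0.134, -0.559, 0.231] pointing down, gripper open.
Joint ranges: [-2.99, 2.99], [-0.89, 2.07], [0.3, 2.58], [-1.14, 4.28], [0, 2.63], [-3.12, 3.12]. Speed limits (rad/s): [2.57, 2.57, 3.01, 3.14, 3.14, 3.14].

INTERFACE

Orientations are given as a unit quaternion [w, x, y, z].
In Python, from bench import ctrl, imaging gives the robot as it stands.
- The arm moves only by the shell command python3 -m jog 'ROWS'. ROWS is JSON, a list of rows, each a list of 3 entries, a list of its own where there are three numbers: the shift along the tool's x, y, z in cm, then the turn, a rotation vector about the tool's x, y, z in rad, then the finger opening in cm, from 0 to 8.54. A call has 1 to 12 rows; each row shifts and turns the pose as measured when the row begins, along the tool's axes as they then stand; what a row does not reach is not made up. A row lasts 1/12 s, in which the tool goes at most 41.7 mm and 7.16 degrees, less where a joint would pass 70% of its speed; a pose out of reach is approached as far as the arm can. A call is refused whole if a number of a shift passes 4.17 or a number of a turn 0.125, either way. A call with a gripper value outside its range is refused whole. The fingers move at their own pace and stop on an object; the grip force is fixed at half the most. Time passes only in rows, so rows that do not move let the fingers close. It gives the time, the measured TCP pose, the force and the opening at its end, in the units of the state.
- ctrl.get_obs(): the state, without advancing time (a new reading comes with each control period).
- imaging.camera(name): name is "side" or "top"; returns a dict with "frame" (480x640x3 uint8, red, green, blue), "depth" (480x640 float32, m along the optical axis (not along the pixel's ray), 0 where there is no reading), "K" (3x3 intrinsics, pixels), "R" (3x3) and "t" (3): a world point X has camera coordinates R X + t. Camera axes: x right, y down, z forward; pixel columns grow to the right and rows downward; lengths in m; the calibration is good to about 2 mm. A picture is of the moment at which its call begins.
- ctrl.hand_in(): hands the job in, once; it reports no verdict.
The state is a dict: "time_s": time; "q": joint angles; "dq": joint speeds; "joint_efforts": joint torques, N m; "eef_pos": TCP position; "eef_rot": TCP orientation; "wrist_force": force on the tool from outside, world axes, zero at the start; "torque": the same for the moment, N m; "opening": opening from 0.0 (shut) to 1.0 (fully open).
Only numpy, scipy, OpenCV 4.12 (cv2) and the standard library are available. Lean on these libraries where they do the work, as an engineer would, in place of code of your own. Each camera call takes 0.05 s, during which the arm holds its last target. There are 200 camera calls.

## Working session

There is one attempt and no reset: what is moved stays moved. The work goes in short steps, Python scripts to look and compute and a shell command to move; the robot and the scene stay as the last step left them, time stands still between calls to the robot, and variables do not carry over. Pictures are saved under pics/ and viewed, about 12 in all and at most 16, crops included, and the job is handed in when it is done.

```bash
ls; mkdir -p pics; python3 - <<'E'
from bench import ctrl, imaging
import cv2,numpy as np
for n in("top","side"):
    c=imaging.camera(n); cv2.imwrite(f"pics/{n}0.png",c["frame"][:,:,::-1]); np.savez(f"{n}0.npz",**c)
    print(n,c["K"].tolist(),c["R"].round(3).tolist(),c["t"].round(3).tolist())
print(ctrl.get_obs(),ctrl.hold_point_z)
E
```

```text
pics
top [[573.6882268297907, 0.0, 311.70985117410237], [0.0, 573.6882268297907, 245.79394656761158], [0.0, 0.0, 1.0]] [[-0.014, -1.0, 0.004], [-0.998, 0.013, -0.064], [0.064, -0.005, -0.998]] [0.104, 0.606, 1.397]
side [[483.1810261756351, 0.0, 320.2644828285612], [0.0, 483.1810261756351, 237.24373443848722], [0.0, 0.0, 1.0]] [[0.999, -0.043, 0.006], [-0.028, -0.754, -0.657], [0.033, 0.656, -0.754]] [-0.594, 0.146, 1.172]
{'time_s': 0.1, 'q': array([-1.54127900e+00,  1.81502894e-01,  1.60788776e+00, -3.53602872e-05,
        1.35380327e+00, -2.06318398e-01]), 'dq': array([-0.00045093, -0.00163961, -0.00064469, -0.00018925, -0.00029692,
       -0.00044944]), 'joint_efforts': array([ 5.65604660e-04, -4.45873654e+01, -3.52237558e+01, -2.74242011e-04,
        4.10897657e-03,  2.17457762e-05]), 'eef_pos': array([ 0.13433295, -0.55858194,  0.23046371]), 'eef_rot': array([ 0.55577802, -0.55492549,  0.43807599, -0.43733045]), 'wrist_force': array([ 0.08575522,  0.19275193, -0.39815448]), 'torque': array([ 0.02204641, -0.01349285, -0.01367535]), 'opening': 0.9959568830993486} 0.0187
```

View pics/top0.png

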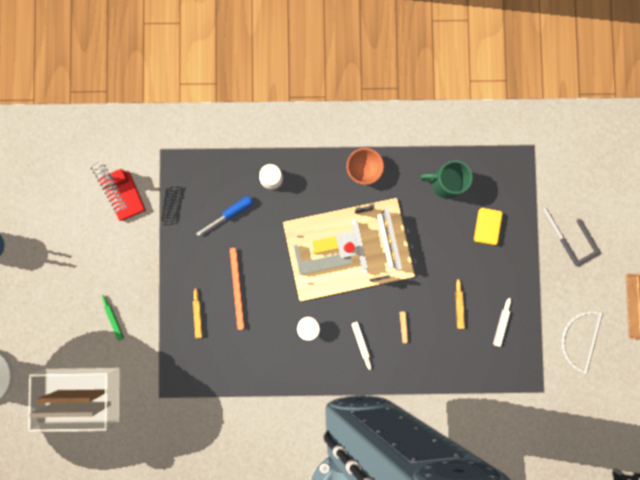

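View pics/side0.png

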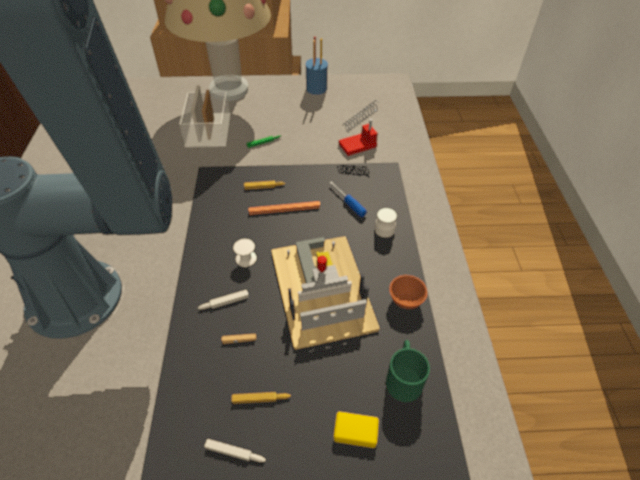

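```bash
cat > h.py <<'E'
import numpy as np, cv2
from bench import ctrl, imaging
from scipy.spatial.transform import Rotation as Ro
def shot(n,name=None):
    c=imaging.camera(n)
    if name: cv2.imwrite(f"pics/{name}.png",c["frame"][:,:,::-1])
    return c
def onz(c,u,v,z):
    R,t,K=c["R"],c["t"],c["K"]; o=-R.T@t; d=R.T@np.linalg.inv(K)@np.array([u,v,1.])
    return o+d*(z-o[2])/d[2]
def cloud(c):
    R,t,K=c["R"],c["t"],c["K"]; v,u=np.mgrid[:480,:640]; d=c["depth"]
    P=np.stack([(u-K[0,2])/K[0,0]*d,(v-K[1,2])/K[1,1]*d,d],-1)
    return (P-t)@R
def proj(c,X):
    p=c["K"]@(c["R"]@np.asarray(X,float)+c["t"]); return p[:2]/p[2]
def crop(c,u,v,w,h,s,name):
    im=c["frame"][v:v+h,u:u+w,::-1]; cv2.imwrite(f"pics/{name}.png",cv2.resize(im,None,fx=s,fy=s,interpolation=cv2.INTER_CUBIC))
def tool():
    o=ctrl.get_obs(); w,x,y,z=o["eef_rot"]; return o,np.array(o["eef_pos"]),Ro.from_quat([x,y,z,w]).as_matrix()
def go(p,yaw=None):
    """print shift in tool axes cm (for a world target p), and turn about tool z to put tool x at world yaw"""
    o,e,R=tool(); d=R.T@(np.array(p)-e)*100
    down=Ro.from_matrix(R).as_matrix()
    s=f"t={o['time_s']:.1f} pos {e.round(4)} shift cm {d.round(2)}"
    if yaw is not None:
        X=np.array([np.cos(yaw),np.sin(yaw),0]); 
        if X@R[:,0]<0: X=-X
        Z=np.array([0,0,-1.]); T=np.stack([X,np.cross(Z,X),Z],1)
        s+=f" rotvec {Ro.from_matrix(R.T@T).as_rotvec().round(3)} shift after turn {(T.T@(np.array(p)-e)*100).round(2)}"
    print(s,"F",np.array(o["wrist_force"]).round(1),"op",round(o["opening"],3))
E
python3 - <<'E'
from h import *
c=dict(np.load("top0.npz")); P=cloud(c)
crop(c,275,190,150,120,5,"jigcrop")
a=cv2.resize(c["frame"][270:380,170:260,::-1],None,fx=4,fy=4); b=cv2.resize(c["frame"][270:380,425:515,::-1],None,fx=4,fy=4)
cv2.imwrite("pics/stk.png",np.hstack([a,b]))
hsv=cv2.cvtColor(c["frame"],cv2.COLOR_RGB2HSV)
for nm,(u0,u1,v0,v1) in dict(stA=(180,215,280,345),stB=(445,475,270,335),bar=(222,250,240,335)).items():
    m=np.zeros((480,640),np.uint8); m[v0:v1,u0:u1]=((hsv[...,1]>110)&(hsv[...,2]>90))[v0:v1,u0:u1]
    r=cv2.minAreaRect(cv2.findNonZero(m)); v,u=np.nonzero(m)
    print(nm,np.round(r[0],1),np.round(r[1],1),r[2],"bbox",u.min(),u.max(),v.min(),v.max(),"z",np.median(P[v,u,2]).round(4))
    q=cv2.boxPoints(r); print([onz(c,*x,.010)[:2].round(3).tolist() for x in q])
E
```

```text
stA [196.7 313.1] [48.4  7.7] 86.18592071533203 bbox 193 202 289 337 z 0.0121
[[0.504, 0.395], [0.505, 0.376], [0.387, 0.368], [0.386, 0.387]]
stB [459.3 303.6] [49.3  8.3] 87.51044464111328 bbox 455 464 279 328 z 0.0108
[[0.52, -0.255], [0.521, -0.276], [0.4, -0.278], [0.399, -0.257]]
bar [236.6 288.1] [82.5  7.7] 84.2894058227539 bbox 229 244 247 329 z 0.0125
[[0.606, 0.302], [0.608, 0.283], [0.405, 0.264], [0.404, 0.283]]
```

View pics/jigcrop.png

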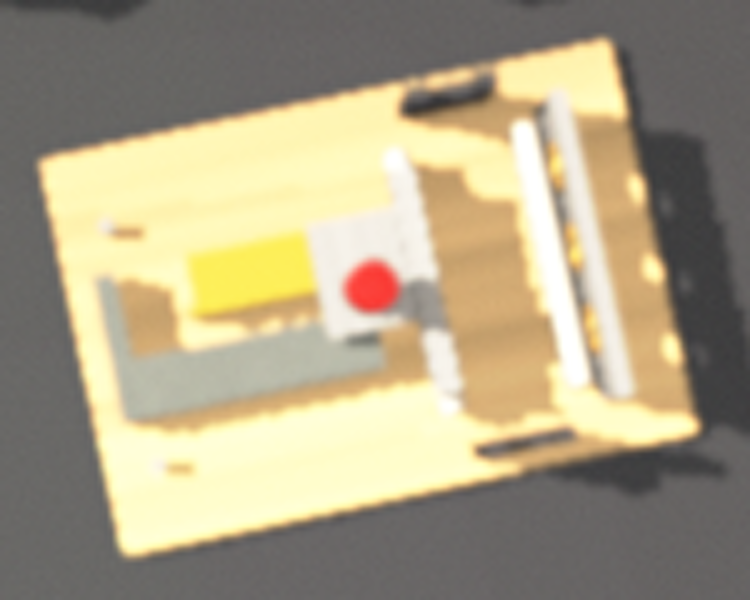

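View pics/stk.png

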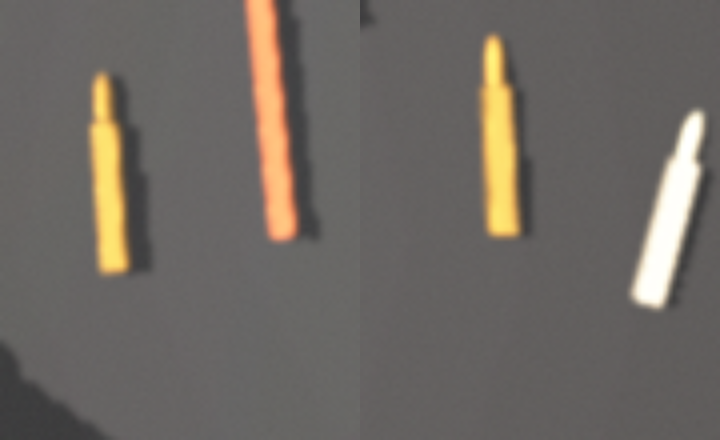

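```bash
python3 - <<'E'
from h import *
c=dict(np.load("top0.npz")); P=cloud(c)
f=lambda x,y:(275+x/5-.4,190+y/5-.4)
for q in [(80,400),(300,520),(640,200)]:
    u,v=f(*q); print("base z",P[int(round(v)),int(round(u))].round(4))
obs=[((40,160),(100,175),.012),((610,38),(100,-115),.012),((700,432),(-100,-115),.012),((122,556),(-100,175),.012),((372,286),(0,35),.115),((558,95),(75,-74),.074),((625,393),(-75,-74),.074),((448,95),(86,-25),.08),((525,443),(-86,-25),.08)]
W=np.array([onz(c,*f(*a),z)[:2] for a,b,z in obs]);J=np.array([b for a,b,z in obs])/1000.
wc,jc=W.mean(0),J.mean(0); A=W-wc;B=J-jc
th=np.arctan2((B[:,0]*A[:,1]-B[:,1]*A[:,0]).sum(),(B*A).sum()); R=np.array([[np.cos(th),-np.sin(th)],[np.sin(th),np.cos(th)]])
t=wc-R@jc; print("jig",t,th); print(((W-(J@R.T+t))*1000).round(1))
uv=proj  # knob depth
print("knob",P[247,349].round(4), onz(c,*f(372,286),.115), onz(c,*f(372,286),.1))
for tip,tail in (((195.5,288.2),(198.7,338)),((458.2,279),(460.7,329))):
    a=onz(c,*tip,.007);b=onz(c,*tail,.01); print("stake",a.round(4),b.round(4),np.linalg.norm(a-b).round(4), (b+(a-b)/np.linalg.norm(a-b)*.045).round(4), np.arctan2(*(a-b)[[1,0]]))
E
```

```text
base z [0.5482 0.1485 0.0027]
base z [0.4872 0.0398 0.0012]
base z [ 0.6437 -0.1315  0.0107]
jig [ 0.60396169 -0.02320734] 0.1965799272362641
[[ 0.7 -0.3]
 [ 1.5 -0.8]
 [ 0.7 -1.8]
 [ 0.2  0.4]
 [ 0.2 -0.2]
 [-2.2 -1.1]
 [ 2.6 -0.4]
 [-3.5  1.8]
 [-0.1  2.3]]
knob [0.5969 0.0109 0.1135] [0.59728078 0.01096004 0.115     ] [0.59819686 0.00990416 0.1       ]
stake [0.5063 0.3851 0.007 ] [0.3842 0.3768 0.01  ] 0.1224 [0.4291 0.3799 0.0089] 0.06832536835337646
stake [ 0.5202 -0.2663  0.007 ] [ 0.3972 -0.2681  0.01  ] 0.1231 [ 0.4421 -0.2674  0.0089] 0.013908185053239059
```

```bash
cat >> h.py <<'E'
TH=0.1966; J0=np.array([0.6040,-0.0232]); RJ=np.array([[np.cos(TH),-np.sin(TH)],[np.sin(TH),np.cos(TH)]])
def jw(x,y,z): return np.r_[J0+RJ@np.array([x,y]),z]
def wj(p): return np.r_[RJ.T@(np.asarray(p)[:2]-J0),p[2]]
E
python3 -c "
from h import *
go(jw(0,.035,.2),TH+np.pi/2); print(tool()[2].round(3))"
```

```text
t=0.1 pos [ 0.1343 -0.5586  0.2305] shift cm [-44.57   3.13  58.31] rotvec [-1.571  0.032  0.03 ] shift after turn [-46.83 -56.52   3.05] F [ 0.1  0.2 -0.4] op 0.996
[[ 0.234 -0.     0.972]
 [-0.972  0.002  0.234]
 [-0.002 -1.     0.   ]]
```

```bash
sed -i 's/Z=np.array(\[0,0,-1.\]); T=np.stack(\[X,np.cross(Z,X),Z\],1)/Y=np.array([0,0,-1.]); T=np.stack([X,Y,np.cross(X,Y)],1)/' h.py
python3 -c "
from h import *
go(jw(0,.035,.2),TH+np.pi/2)"
```

```text
t=0.1 pos [ 0.1343 -0.5586  0.2305] shift cm [-44.57   3.13  58.31] rotvec [-0.     0.039 -0.002] shift after turn [-46.83   3.05  56.52] F [ 0.1  0.2 -0.4] op 0.996
```

```bash
python3 -m jog '[[[0,0,0],[0,0.039,0],8.5],[[-2.6,0,3.1],[0,0,0],8.5],[[-2.6,0,3.1],[0,0,0],8.5],[[-2.6,0,3.1],[0,0,0],8.5],[[-2.6,0,3.1],[0,0,0],8.5],[[-2.6,0,3.1],[0,0,0],8.5],[[-2.6,0,3.1],[0,0,0],8.5],[[-2.6,0,3.1],[0,0,0],8.5],[[-2.6,0,3.1],[0,0,0],8.5],[[-2.6,0,3.1],[0,0,0],8.5],[[-2.6,0,3.1],[0,0,0],8.5],[[-2.6,0,3.1],[0,0,0],8.5]]'
python3 -c "
from h import *
go(jw(0,.035,.16),TH+np.pi/2)"
```

```text
time_s: 1.1
eef_pos: [0.4156, -0.2047, 0.2261]
eef_rot: [0.544, -0.542, 0.456, -0.451]
wrist_force: [-0.4, -0.5, 0.0]
opening: 0.992
t=1.1 pos [ 0.4156 -0.2047  0.2261] shift cm [-17.94   6.71  21.72] rotvec [ 0.002 -0.017 -0.007] shift after turn [-17.62   6.61  22.02] F [-0.4 -0.5  0. ] op 0.992
```

```bash
python3 -m jog '[[[-2.2,0.8,2.75],[0,-0.017,0],8.5],[[-2.2,0.8,2.75],[0,0,0],8.5],[[-2.2,0.8,2.75],[0,0,0],8.5],[[-2.2,0.8,2.75],[0,0,0],8.5],[[-2.2,0.8,2.75],[0,0,0],8.5],[[-2.2,0.8,2.75],[0,0,0],8.5],[[-2.2,0.8,2.75],[0,0,0],8.5],[[-2.2,0.8,2.75],[0,0,0],8.5],[[0,0,0],[0,0,0],8.5],[[0,0,0],[0,0,0],8.5]]'
python3 -c "
from h import *
go(jw(0,.035,.08),TH+np.pi/2)"
```

```text
time_s: 1.93
eef_pos: [0.6054, 0.0328, 0.1566]
eef_rot: [0.55, -0.548, 0.449, -0.443]
wrist_force: [0.6, 0.0, 0.4]
opening: 0.995
t=1.9 pos [0.6054 0.0328 0.1566] shift cm [ 2.02  7.64 -1.22] rotvec [ 0.004  0.01  -0.008] shift after turn [ 1.97  7.66 -1.23] F [0.6 0.  0.4] op 0.995
```

```bash
python3 -m jog '[[[2.0,0,-1.2],[0.004,0.01,-0.008],8.5],[[0,0,0],[0,0,0],8.5],[[0,0,0],[0,0,0],8.5]]'
python3 -c "
from h import *
go(jw(0,.035,.08),TH+np.pi/2)"
```

```text
time_s: 2.18
eef_pos: [0.596, 0.0109, 0.1547]
eef_rot: [-0.547, 0.548, -0.449, 0.447]
wrist_force: [-0.2, -0.1, -0.9]
opening: 0.992
t=2.2 pos [0.596  0.0109 0.1547] shift cm [0.01 7.47 0.14] rotvec [ 0.003  0.002 -0.001] shift after turn [0.   7.47 0.12] F [-0.2 -0.1 -0.9] op 0.992
```

```bash
python3 -m jog '[[[0,2,0.1],[0,0,0],8.5],[[0,2,0],[0,0,0],8.5],[[0,2,0],[0,0,0],8.5],[[0,1.3,0],[0,0,0],8.5],[[0,0,0],[0,0,0],8.5],[[0,0,0],[0,0,0],2],[[0,0,0],[0,0,0],2],[[0,0,0],[0,0,0],2],[[0,0,0],[0,0,0],2],[[0,0,0],[0,0,0],2],[[0,0,0],[0,0,0],2]]'
python3 -c "
from h import *
go(jw(0,.129,.08),TH+np.pi/2);print(wj(tool()[1]))"
```

```text
time_s: 3.1
eef_pos: [0.5988, 0.0072, 0.0871]
eef_rot: [0.547, -0.544, 0.448, -0.452]
wrist_force: [0.7, 3.9, -6.3]
opening: 0.271
t=3.1 pos [0.5988 0.0072 0.0871] shift cm [-9.82  0.7  -0.15] rotvec [-0.007 -0.006  0.001] shift after turn [-9.82  0.71 -0.09] F [ 0.7  3.9 -6.3] op 0.271
[0.00087097 0.0308107  0.08708055]
```

```bash
python3 -m jog '[[[-1.5,0,0],[0,0,0],2],[[-1.5,0,0],[0,0,0],2],[[-1.5,0,0],[0,0,0],2],[[-1.5,0,0],[0,0,0],2],[[-1.5,0,0],[0,0,0],2],[[-1.2,0,0],[0,0,0],2],[[-0.8,0,0],[0,0,0],2],[[0,0,0],[0,0,0],2]]'
python3 -c "
from h import *
go(jw(0,.130,.087),TH+np.pi/2);print(wj(tool()[1]))"
```

```text
time_s: 3.77
eef_pos: [0.5831, 0.088, 0.0871]
eef_rot: [-0.541, 0.549, -0.442, 0.46]
wrist_force: [2.1, -8.4, -5.7]
opening: 0.271
t=3.8 pos [0.5831 0.088  0.0871] shift cm [-1.68 -0.04 -0.14] rotvec [-0.007 -0.008  0.028] shift after turn [-1.68  0.01 -0.12] F [ 2.1 -8.4 -5.7] op 0.271
[0.00124507 0.11316181 0.08705313]
```

```bash
python3 -m jog '[[[-1.2,0,0],[0,0,0.02],2],[[-0.8,0,0],[0,0,0],2],[[-0.4,0,0],[0,0,0],2],[[0,0,0],[0,0,0],2]]'
python3 -c "
from h import *
go(jw(0.022,.131,.087),TH+np.pi/2);print(wj(tool()[1]))
c=shot('top');crop(c,275,190,150,120,5,'j2')"
```

```text
time_s: 4.1
eef_pos: [0.5803, 0.1036, 0.087]
eef_rot: [-0.542, 0.548, -0.443, 0.459]
wrist_force: [2.8, -9.0, -4.1]
opening: 0.273
t=4.1 pos [0.5803 0.1036 0.087 ] shift cm [-0.21  0.01  2.04] rotvec [-0.008 -0.008  0.023] shift after turn [-0.2   0.    2.04] F [ 2.8 -9.  -4.1] op 0.273
[0.00155532 0.12902335 0.08702236]
```

View pics/j2.png

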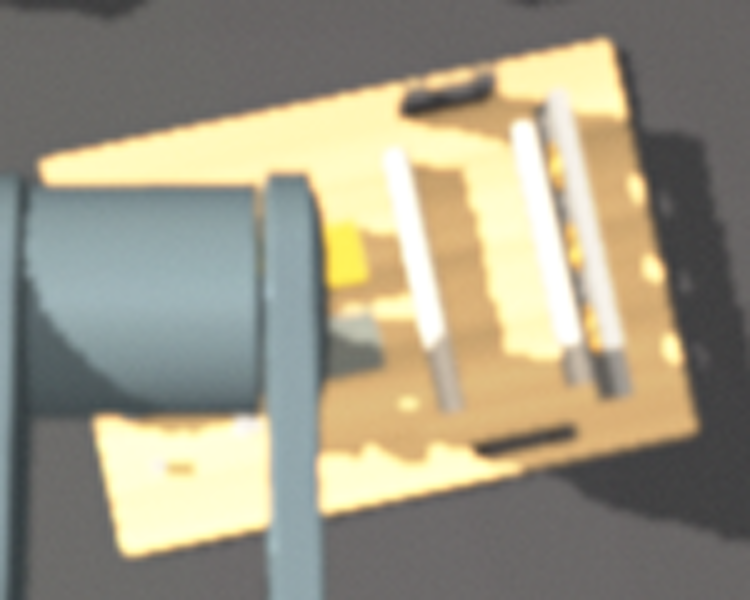

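```bash
python3 -m jog '[[[-0.1,0,0.8],[0,0,0],2],[[-0.1,0,0.8],[0,0,0],2],[[-0.1,0,0.8],[0,0,0],2],[[-0.1,0,0.2],[0,0,0],2],[[0,0,0],[0,0,0],2]]'
python3 -c "
from h import *
go(jw(0.022,.131,.087),TH+np.pi/2);print(wj(tool()[1]))"
```

```text
time_s: 4.57
eef_pos: [0.6018, 0.1024, 0.087]
eef_rot: [-0.534, 0.554, -0.444, 0.459]
wrist_force: [3.0, -8.3, -2.9]
opening: 0.269
t=4.6 pos [0.6018 0.1024 0.087 ] shift cm [-0.74 -0.02 -0.04] rotvec [ 0.007 -0.011  0.035] shift after turn [-0.74  0.   -0.03] F [ 3.  -8.3 -2.9] op 0.269
[0.02234425 0.12360829 0.08701692]
```

```bash
python3 -m jog '[[[-0.5,0,0.1],[0,0,0],2],[[-0.3,0,0.3],[0,0,0],2],[[0,0,0.3],[0,0,0],2],[[0,0,0],[0,0,0],2]]'
python3 -c "
from h import *
go(jw(0.022,.12,.087),TH+np.pi/2);print(wj(tool()[1]))"
```

```text
time_s: 4.9
eef_pos: [0.6018, 0.1027, 0.0867]
eef_rot: [-0.526, 0.559, -0.446, 0.46]
wrist_force: [2.6, -8.8, -4.5]
opening: 0.27
t=4.9 pos [0.6018 0.1027 0.0867] shift cm [ 0.39 -0.01 -0.04] rotvec [ 0.025 -0.017  0.044] shift after turn [ 0.39 -0.03 -0.04] F [ 2.6 -8.8 -4.5] op 0.27
[0.02243816 0.12393194 0.08670899]
```

```bash
python3 -m jog '[[[0.3,0,0.1],[0.02,0,0.03],2],[[0.3,0,0],[0,0,0],2],[[0.3,0,0],[0,0,0],2],[[0.2,0,0],[0,0,0],2],[[0,0,0],[0,0,0],2]]'
python3 -c "
from h import *
go(jw(0.022,.12,.087),TH+np.pi/2);print(wj(tool()[1]))"
```

```text
time_s: 5.32
eef_pos: [0.6037, 0.0947, 0.0867]
eef_rot: [-0.539, 0.545, -0.453, 0.456]
wrist_force: [0.1, -5.3, -4.0]
opening: 0.27
t=5.3 pos [0.6037 0.0947 0.0867] shift cm [-0.43 -0.03 -0.09] rotvec [ 0.003 -0.021  0.009] shift after turn [-0.43 -0.03 -0.08] F [ 0.1 -5.3 -4. ] op 0.27
[0.0227805  0.1156703  0.08671108]
```

```bash
python3 -m jog '[[[0.4,0,0],[0,0,0],2],[[0.4,0,0],[0,0,0],2],[[0,0,0],[0,0,0],2]]'
python3 -c "
from h import *
go(jw(0.022,.12,.087),TH+np.pi/2);print(wj(tool()[1]))"
```

```text
time_s: 5.57
eef_pos: [0.6033, 0.095, 0.0863]
eef_rot: [-0.542, 0.543, -0.455, 0.452]
wrist_force: [1.2, -6.9, -4.1]
opening: 0.274
t=5.6 pos [0.6033 0.095  0.0863] shift cm [-0.39 -0.07 -0.05] rotvec [ 0.003 -0.019 -0.002] shift after turn [-0.39 -0.07 -0.04] F [ 1.2 -6.9 -4.1] op 0.274
[0.02243989 0.11608056 0.08632422]
```

```bash
python3 -m jog '[[[0,0,0],[0,0,0],6],[[0,0,0],[0,0,0],6],[[0,0,0],[0,0,0],6],[[0,0,0],[0,0,0],6],[[0,-2,0],[0,0,0],6],[[0,-4,0],[0,0,0],6],[[0,-4,0],[0,0,0],6],[[0,-2,0],[0,0,0],6]]'
python3 -c "
from h import *
print(wj(tool()[1]))
c=shot('side');crop(c,200,200,200,150,4,'s2')
cs=dict(np.load('side0.npz')); hsv=cv2.cvtColor(cs['frame'],cv2.COLOR_RGB2HSV)
for nm,p,tp in (('A',(.5063,.3851,.007),(.3842,.3768,.01)),('B',(.5202,-.2663,.007),(.3972,-.2681,.01))):
  print(nm,proj(cs,p),proj(cs,tp))
  u0,v0=np.minimum(proj(cs,p),proj(cs,tp))-15;u1,v1=np.maximum(proj(cs,p),proj(cs,tp))+15
  m=np.zeros((480,640),np.uint8);s=np.s_[int(v0):int(v1),int(u0):int(u1)];m[s]=((hsv[...,1]>110)&(hsv[...,2]>90))[s]
  v,u=np.nonzero(m); 
  print(u.min(),v[u==u.min()].mean(),u.max(),v[u==u.max()].mean(), 'at left/right', onz(cs,u.min()-.5,v[u<u.min()+3].mean(),.01), onz(cs,u.max()+.5,v[u>u.max()-3].mean(),.007))
"
```

```text
time_s: 6.23
eef_pos: [0.6003, 0.0938, 0.205]
eef_rot: [-0.539, 0.546, -0.458, 0.449]
wrist_force: [0.6, -0.1, 0.7]
opening: 0.704
[0.01925316 0.1154502  0.20504753]
A [285.01651365 182.57174941] [243.46872546 184.73388924]
243 185.0 284 183.5 at left/right [0.38142263 0.37575034 0.01      ] [0.50478096 0.38273681 0.007     ]
B [290.09159873 394.30615022] [230.63501929 396.84585691]
231 398.5 290 395.0 at left/right [ 0.39713603 -0.27082552  0.01      ] [ 0.52104761 -0.2681906   0.007     ]
```

View pics/s2.png

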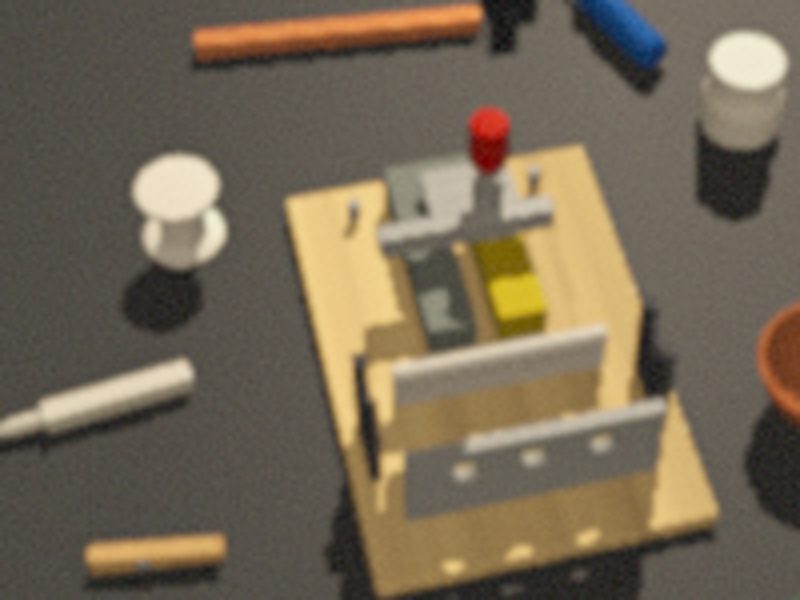

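```bash
python3 - <<'E'
from h import *
cs=dict(np.load('side0.npz'))
for q,z in (((465,472),.052),((532,457),.052),((600,442),.052),((665,402),.074),((489,117),.115),((717,512),.01),((585,146),.01),((287,200),.01)):
    p=onz(cs,200+q[0]/4-.4,200+q[1]/4-.4,z); print(q,p.round(4),wj(p).round(4))
ct=dict(np.load('top0.npz'))
go([.437,-.268,.1],0.014+np.pi/2)
E
```

```text
(465, 472) [ 0.5798 -0.1106  0.052 ] [-0.0408 -0.081   0.052 ]
(532, 457) [ 0.6178 -0.1023  0.052 ] [-0.002  -0.0803  0.052 ]
(600, 442) [ 0.6568 -0.0939  0.052 ] [ 0.0379 -0.0797  0.052 ]
(665, 402) [ 0.6931 -0.083   0.074 ] [ 0.0757 -0.0761  0.074 ]
(489, 117) [0.602  0.0988 0.115 ] [0.0219 0.12   0.115 ]
(717, 512) [ 0.7245 -0.117   0.01  ] [ 0.0999 -0.1156  0.01  ]
(585, 146) [0.6703 0.1649 0.01  ] [0.1018 0.1715 0.01  ]
(287, 200) [0.4721 0.1253 0.01  ] [-0.1003  0.1714  0.01  ]
t=6.3 pos [0.6023 0.0937 0.2087] shift cm [ 32.71  11.03 -22.54] rotvec [ 0.01   0.163 -0.001] shift after turn [ 35.94  10.87 -17.03] F [1.8 0.8 3.6] op 0.699
```

```bash
sed -i 's/J0=np.array(\[0.6040,-0.0232\])/J0=np.array([0.6045,-0.0262])/' h.py
python3 -m jog '[[[0,0,0],[0.01,0.08,0],6],[[0,0,0],[0,0.08,0],6],[[3.5,0.6,-1.7],[0,0,0],6],[[3.5,0.6,-1.7],[0,0,0],6],[[3.5,0.6,-1.7],[0,0,0],6],[[3.5,0.6,-1.7],[0,0,0],6],[[3.5,0.6,-1.7],[0,0,0],6],[[3.5,0.6,-1.7],[0,0,0],6],[[3.5,0.6,-1.7],[0,0,0],6],[[3.5,0.6,-1.7],[0,0,0],6],[[2.0,0.6,-1.0],[0,0,0],6],[[0,0,0],[0,0,0],6]]'
python3 -c "
from h import *
go([.444,-.2695,.1],0.016+np.pi/2);print(tool()[0]['q'])"
```

```text
time_s: 7.28
eef_pos: [0.4595, -0.2213, 0.1592]
eef_rot: [0.507, -0.498, 0.49, -0.504]
wrist_force: [0.6, 0.3, -0.7]
opening: 0.701
t=7.3 pos [ 0.4595 -0.2213  0.1592] shift cm [ 4.77  5.91 -1.74] rotvec [-0.023 -0.005  0.004] shift after turn [ 4.79  5.92 -1.63] F [ 0.6  0.3 -0.7] op 0.701
[-0.68926796  0.09936405  1.85399911  0.01236882  1.1679458   0.86538199]
```

```bash
python3 -m jog '[[[2.4,2,-0.8],[-0.023,0,0],6],[[2.4,2,-0.8],[0,0,0],6],[[0,0,0],[0,0,0],6],[[0,0,0],[0,0,0],6]]'
python3 -c "
from h import *
go([.444,-.2695,.003],0.016+np.pi/2);c=shot('top');crop(c,380,230,150,120,5,'b1')"
```

```text
time_s: 7.62
eef_pos: [0.4446, -0.2734, 0.1199]
eef_rot: [-0.501, 0.502, -0.496, 0.501]
wrist_force: [0.4, 0.1, -0.1]
opening: 0.702
t=7.6 pos [ 0.4446 -0.2734  0.1199] shift cm [-0.47 11.69 -0.1 ] rotvec [-0.003 -0.01   0.007] shift after turn [-0.39 11.69 -0.06] F [ 0.4  0.1 -0.1] op 0.702
```

View pics/b1.png

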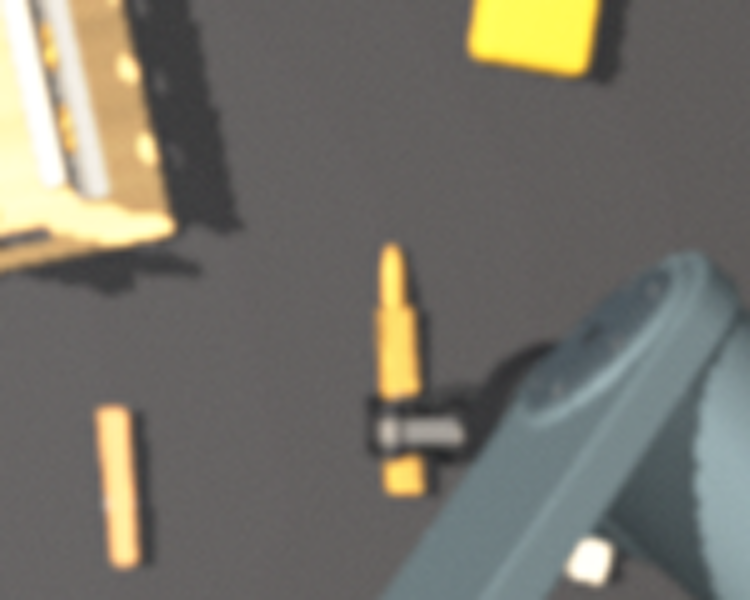

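```bash
python3 -m jog '[[[-0.4,3,0],[0,-0.01,0],6],[[0,3,0],[0,0,0],6],[[0,2.5,0],[0,0,0],6],[[0,1.5,0],[0,0,0],6],[[0,0,0],[0,0,0],6]]'
python3 -c "
from h import *
go([.444,-.2695,.003],0.016+np.pi/2)"
```

```text
time_s: 8.08
eef_pos: [0.4518, -0.2681, 0.0231]
eef_rot: [-0.505, 0.506, -0.488, 0.501]
wrist_force: [-0.1, 0.5, -0.2]
opening: 0.709
t=8.1 pos [ 0.4518 -0.2681  0.0231] shift cm [ 0.09  2.   -0.8 ] rotvec [-0.013  0.006  0.015] shift after turn [ 0.13  2.01 -0.78] F [-0.1  0.5 -0.2] op 0.709
```

```bash
python3 -m jog '[[[0.1,1.2,-0.8],[-0.013,0.006,0.015],6],[[0,0.6,0],[0,0,0],6],[[0,0,0],[0,0,0],6],[[0,0,0],[0,0,0],1],[[0,0,0],[0,0,0],0.5],[[0,0,0],[0,0,0],0.5],[[0,0,0],[0,0,0],0.5],[[0,0,0],[0,0,0],0.5],[[0,0,0],[0,0,0],0.5]]'
python3 -c "
from h import *
go([.444,-.2695,.1],0.016+np.pi/2)"
```

```text
time_s: 8.83
eef_pos: [0.4508, -0.2687, 0.0127]
eef_rot: [0.506, -0.505, 0.49, -0.498]
wrist_force: [0.8, 1.2, -2.1]
opening: 0.125
t=8.8 pos [ 0.4508 -0.2687  0.0127] shift cm [ 0.13 -8.73 -0.6 ] rotvec [-0.009  0.006  0.007] shift after turn [ 0.07 -8.73 -0.68] F [ 0.8  1.2 -2.1] op 0.125
```

```bash
python3 -m jog '[[[0,0,0],[0,0,0],5],[[0,0,0],[0,0,0],5],[[0,0,0],[0,0,0],5],[[0,0.5,-0.5],[0,0,0],5],[[0,0.4,0],[0,0,0],5],[[0,0,0],[0,0,0],5]]'
python3 -c "
from h import *
go([.445,-.2695,.003],0.016+np.pi/2)"
```

```text
time_s: 9.33
eef_pos: [0.4456, -0.2694, 0.0034]
eef_rot: [0.506, -0.505, 0.49, -0.499]
wrist_force: [-0.1, -0.0, -0.3]
opening: 0.585
t=9.3 pos [ 0.4456 -0.2694  0.0034] shift cm [ 0.01  0.04 -0.06] rotvec [-0.01   0.005  0.008] shift after turn [ 0.01  0.04 -0.06] F [-0.1 -0.  -0.3] op 0.585
```

```bash
python3 -m jog '[[[0,0,0],[0.01,0,-0.008],0.5],[[0,0,0],[0,0,0],0.5],[[0,0,0],[0,0,0],0.5],[[0,0,0],[0,0,0],0.5],[[0,0,0],[0,0,0],0.5],[[0,0,0],[0,0,0],0.5]]'
python3 -c "
from h import *
go([.445,-.2695,.003],0.016+np.pi/2)"
```

```text
time_s: 9.83
eef_pos: [0.445, -0.2691, 0.0027]
eef_rot: [0.506, -0.504, 0.486, -0.504]
wrist_force: [-0.2, 0.5, -0.5]
opening: 0.143
t=9.8 pos [ 0.445  -0.2691  0.0027] shift cm [ 0.04 -0.02 -0.  ] rotvec [-0.02   0.005  0.016] shift after turn [ 0.04 -0.03 -0.  ] F [-0.2  0.5 -0.5] op 0.143
```

```bash
python3 -m jog '[[[0,-1.5,0],[0,0,0],0.5],[[0,-3,0],[0,0,0],0.5],[[0,-3,0],[0,0.12,0],0.5],[[0,-3,0],[0,0.12,0],0.5],[[0,-3,0],[0,0.12,0],0.5],[[0,-2,0],[0,0.12,0],0.5],[[0,0,0],[0,0.12,0],0.5],[[0,0,0],[0,0.12,0],0.5],[[0,0,0],[0,0.12,0],0.5],[[0,0,0],[0,0.12,0],0.5],[[0,0,0],[0,0.12,0],0.5],[[0,0,0],[0,0.12,0],0.5]]'
python3 -c "
from h import *
go(jw(-.04,.03,.15),TH);print(tool()[0]['q'])"
```

```text
time_s: 10.83
eef_pos: [0.4398, -0.2638, 0.1632]
eef_rot: [-0.127, 0.117, -0.692, 0.701]
wrist_force: [0.1, -0.1, -1.1]
opening: 0.143
t=10.8 pos [ 0.4398 -0.2638  0.1632] shift cm [-20.04   1.22 -20.35] rotvec [-0.015  0.15  -0.012] shift after turn [-16.8    1.32 -23.09] F [ 0.1 -0.1 -1.1] op 0.143
[-0.77423037  0.10293986  1.84121982  0.00355923  1.17857376  2.01982434]
```

```bash
python3 -m jog '[[[0,0,0],[-0.015,0.08,-0.01],0.5],[[0,0,0],[0,0.07,0],0.5],[[-2,0.1,-2.7],[0,0,0],0.5],[[-2,0.1,-2.7],[0,0,0],0.5],[[-2,0.1,-2.7],[0,0,0],0.5],[[-2,0.1,-2.7],[0,0,0],0.5],[[-2,0.1,-2.7],[0,0,0],0.5],[[-2,0.1,-2.7],[0,0,0],0.5],[[-2,0.1,-2.7],[0,0,0],0.5],[[0,0,0],[0,0,0],0.5],[[0,0,0],[0,0,0],0.5]]'
python3 -c "
from h import *
go(jw(-.04,.016,.1),TH);print(tool()[0]['q'])"
```

```text
time_s: 11.75
eef_pos: [0.5457, -0.0436, 0.1532]
eef_rot: [0.061, -0.063, 0.705, -0.703]
wrist_force: [-0.7, -0.0, -1.9]
opening: 0.143
t=11.8 pos [ 0.5457 -0.0436  0.1532] shift cm [-2.07  5.32 -2.19] rotvec [ 0.003 -0.021  0.002] shift after turn [-2.1   5.32 -2.16] F [-0.7 -0.  -1.9] op 0.143
[-2.97659805e-01  2.05454111e-01  1.74543931e+00  1.88577801e-03
  1.19365620e+00  2.66795573e+00]
```

```bash
python3 -m jog '[[[-2.1,2.0,-2.2],[0,-0.02,0],0.5],[[0,2.0,0],[0,0,0],0.5],[[0,0,0],[0,0,0],0.5],[[0,0,0],[0,0,0],0.5]]'
python3 -c "
from h import *
go(jw(-.04,.016,.0487),TH);c=shot('side');d=shot('top')
a=cv2.resize(c['frame'][260:380,250:400,::-1],None,fx=5,fy=5,interpolation=cv2.INTER_CUBIC)
cv2.imwrite('pics/s3.png',a)"
```

```text
time_s: 12.08
eef_pos: [0.563, -0.0188, 0.1128]
eef_rot: [0.069, -0.07, 0.704, -0.703]
wrist_force: [-0.4, 0.2, -1.0]
opening: 0.144
t=12.1 pos [ 0.563  -0.0188  0.1128] shift cm [ 0.07  6.41 -0.06] rotvec [ 0.002 -0.001  0.001] shift after turn [ 0.07  6.41 -0.07] F [-0.4  0.2 -1. ] op 0.144
```

View pics/s3.png

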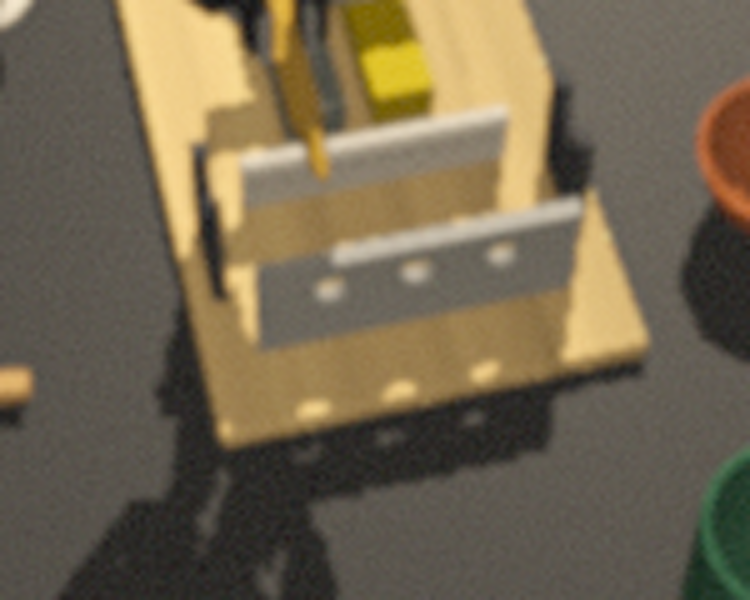

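```bash
python3 -c "
from h import *
c=dict(np.load('side0.npz'));o,e,R=tool()
for dx in(-.003,0,.003): print(proj(c,e+R@[dx,-.0043,.075]))
print('holes',[proj(c,jw(x,-.078,.052)) for x in(-.04,0,.04)])
"
```

```text
[315.80601237 294.15548829]
[314.45150519 294.42272562]
[313.09574729 294.69020971]
holes [array([316.17497216, 317.54652327]), array([333.49099782, 313.96319308]), array([350.60350686, 310.42197805])]
```

```bash
python3 -m jog '[[[0,2.0,0],[0,0,0],0.5],[[0,2.0,0],[0,0,0],0.5],[[0,1.2,0],[0,0,0],0.5],[[0,0.5,0],[0,0,0],0.5],[[0,0,0],[0,0,0],0.5],[[0,0,0],[0,0,0],0.5]]'
python3 -c "
from h import *
go(jw(-.04,.016,.0495),TH)"
```

```text
time_s: 12.68
eef_pos: [0.5666, -0.025, 0.0615]
eef_rot: [-0.07, 0.064, -0.703, 0.705]
wrist_force: [0.3, 0.9, -0.7]
opening: 0.141
t=12.7 pos [ 0.5666 -0.025   0.0615] shift cm [ 0.32  1.2  -0.74] rotvec [-0.004 -0.008 -0.009] shift after turn [ 0.31  1.2  -0.74] F [ 0.3  0.9 -0.7] op 0.141
```

```bash
python3 -m jog '[[[0.3,0,-0.8],[-0.004,-0.008,-0.009],0.5],[[0,0.6,0],[0,0,0],0.5],[[0,0.5,0],[0,0,0],0.5],[[0,0,0],[0,0,0],0.5]]'
python3 -c "
from h import *
go(jw(-.04,.016,.0492),TH)"
```

```text
time_s: 13.02
eef_pos: [0.5638, -0.0176, 0.053]
eef_rot: [-0.071, 0.068, -0.703, 0.704]
wrist_force: [0.7, 0.8, -2.7]
opening: 0.145
t=13.0 pos [ 0.5638 -0.0176  0.053 ] shift cm [0.18 0.38 0.04] rotvec [-0.001  0.001 -0.003] shift after turn [0.18 0.38 0.04] F [ 0.7  0.8 -2.7] op 0.145
```

```bash
python3 -m jog '[[[0.18,0.35,0],[0,0,0],0.5],[[0,0,0],[0,0,0],0.5],[[0,0,0],[0,0,0],0.5]]'
python3 -c "
from h import *
go(jw(-.04,-.024,.0492),TH)"
```

```text
time_s: 13.27
eef_pos: [0.5621, -0.0177, 0.0492]
eef_rot: [-0.071, 0.069, -0.703, 0.704]
wrist_force: [0.7, 0.2, -0.6]
opening: 0.14
t=13.3 pos [ 0.5621 -0.0177  0.0492] shift cm [0.02 0.01 4.07] rotvec [-0.001  0.002 -0.004] shift after turn [0.01 0.   4.07] F [ 0.7  0.2 -0.6] op 0.14
```

Insert in small steps.

```bash
python3 -m jog '[[[0,0,0.7],[0,0,0],0.5],[[0,0,0.7],[0,0,0],0.5],[[0,0,0.6],[0,0,0],0.5],[[0,0,0],[0,0,0],0.5]]'
python3 -c "
from h import *
go(jw(-.04,-.024,.0492),TH)"
```

```text
time_s: 13.6
eef_pos: [0.5666, -0.0393, 0.0494]
eef_rot: [-0.072, 0.069, -0.703, 0.704]
wrist_force: [0.3, -0.6, -1.8]
opening: 0.142
t=13.6 pos [ 0.5666 -0.0393  0.0494] shift cm [0.03 0.03 1.85] rotvec [-0.002  0.002 -0.004] shift after turn [0.03 0.02 1.85] F [ 0.3 -0.6 -1.8] op 0.142
```

```bash
python3 -m jog '[[[0.03,0,0.6],[0,0,0],0.5],[[0,0,0.6],[0,0,0],0.5],[[0,0,0.5],[0,0,0],0.5],[[0,0,0.3],[0,0,0],0.5],[[0,0,0],[0,0,0],0.5]]'
python3 -c "
from h import *
go(jw(-.04,-.024,.0492),TH)"
```

```text
time_s: 14.02
eef_pos: [0.5699, -0.0572, 0.0491]
eef_rot: [0.07, -0.068, 0.707, -0.701]
wrist_force: [-0.3, 0.5, -1.4]
opening: 0.143
t=14.0 pos [ 0.5699 -0.0572  0.0491] shift cm [-0.   -0.01  0.04] rotvec [ 0.008 -0.    -0.004] shift after turn [-0.   -0.01  0.04] F [-0.3  0.5 -1.4] op 0.143
```

Continue gently until the shoulder meets the plate.

```bash
python3 -m jog '[[[0,0,0.3],[0,0,0],0.5],[[0,0,0.3],[0,0,0],0.5],[[0,0,0.3],[0,0,0],0.5],[[0,0,0],[0,0,0],0.5]]'
python3 -c "
from h import *
go(jw(-.04,-.024,.0492),TH)"
```

```text
time_s: 14.35
eef_pos: [0.5703, -0.0572, 0.0491]
eef_rot: [0.069, -0.069, 0.712, -0.695]
wrist_force: [-0.7, -1.7, 1.7]
opening: 0.141
t=14.3 pos [ 0.5703 -0.0572  0.0491] shift cm [ 0.04 -0.01  0.03] rotvec [ 0.024 -0.    -0.003] shift after turn [ 0.04 -0.01  0.03] F [-0.7 -1.7  1.7] op 0.141
```

```bash
python3 -m jog '[[[0,0,0],[0.024,0,-0.003],0.5],[[0,0.15,0.1],[0,0,0],0.5],[[0,0,0],[0,0,0],0.5],[[0,0,0],[0,0,0],2.6],[[0,0,0],[0,0,0],2.6],[[0,0,0],[0,0,0],2.6],[[0,0,0],[0,0,0],2.6]]'
python3 -c "
from h import *
go(jw(-.04,-.024,.0492),TH)"
```

```text
time_s: 14.93
eef_pos: [0.5717, -0.0596, 0.0487]
eef_rot: [0.07, -0.069, 0.704, -0.704]
wrist_force: [0.3, -0.5, 0.9]
opening: 0.308
t=14.9 pos [ 0.5717 -0.0596  0.0487] shift cm [ 0.13 -0.05 -0.23] rotvec [ 0.    -0.    -0.002] shift after turn [ 0.13 -0.05 -0.23] F [ 0.3 -0.5  0.9] op 0.308
```

```bash
python3 -m jog '[[[0,-1.5,0],[0,0,0],2.6],[[0,-3,0],[0,0,0],2.6],[[0,-4,0],[0,-0.12,0],5],[[0,-4,0],[0,-0.12,0],5],[[0,0,0],[0,-0.12,0],5],[[0,0,0],[0,-0.12,0],5],[[0,0,0],[0,-0.12,0],5],[[0,0,0],[0,-0.12,0],5],[[0,0,0],[0,-0.12,0],5],[[0,0,0],[0,-0.12,0],5],[[0,0,0],[0,-0.12,0],5],[[0,0,0],[0,-0.12,0],5]]'
python3 -c "
from h import *
go([.429,.379,.1],.062+np.pi/2);print(tool()[0]['q'])
c=shot('top','t4')"
```

```text
time_s: 15.93
eef_pos: [0.5725, -0.0649, 0.1811]
eef_rot: [-0.467, 0.465, -0.53, 0.534]
wrist_force: [0.2, -0.2, 0.8]
opening: 0.583
t=15.9 pos [ 0.5725 -0.0649  0.1811] shift cm [-42.13   7.93 -20.09] rotvec [-0.005 -0.194  0.002] shift after turn [-45.19   8.11 -11.57] F [ 0.2 -0.2  0.8] op 0.583
[-3.18361193e-01  2.28747849e-01  1.65600892e+00 -7.84726785e-04
  1.25155664e+00  1.38434632e+00]
```

View pics/t4.png

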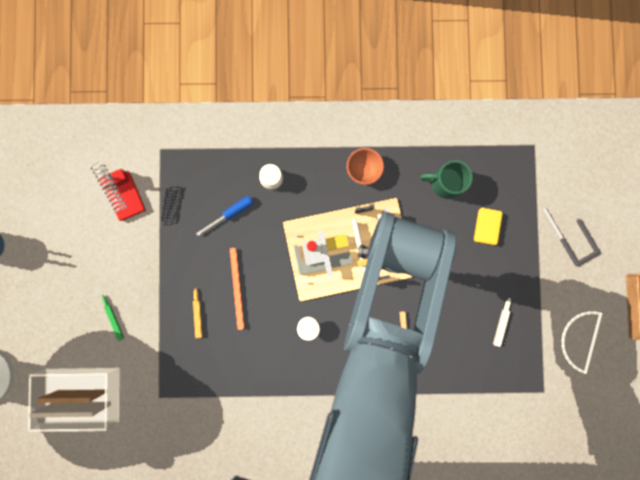

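```bash
python3 -m jog '[[[0,0,0],[0,-0.1,0],5],[[0,0,0],[0,-0.09,0],5],[[-3.9,0.2,-1.0],[0,0,0],5],[[-3.9,0.2,-1.0],[0,0,0],5],[[-3.9,0.2,-1.0],[0,0,0],5],[[-3.9,0.2,-1.0],[0,0,0],5],[[-3.9,0.2,-1.0],[0,0,0],5],[[-3.9,0.2,-1.0],[0,0,0],5],[[-3.9,0.2,-1.0],[0,0,0],5],[[-3.9,0.2,-1.0],[0,0,0],5],[[-3.9,0.2,-1.0],[0,0,0],5],[[0,0,0],[0,0,0],5]]'
python3 -c "
from h import *
go([.429,.379,.1],.062+np.pi/2)"
```

```text
time_s: 16.98
eef_pos: [0.4626, 0.2875, 0.1608]
eef_rot: [0.509, -0.504, 0.489, -0.498]
wrist_force: [-0.2, 0.4, 0.5]
opening: 0.586
t=17.0 pos [0.4626 0.2875 0.1608] shift cm [-9.26  6.   -3.19] rotvec [-0.013 -0.035  0.005] shift after turn [-9.34  6.08 -2.78] F [-0.2  0.4  0.5] op 0.586
```

```bash
python3 -m jog '[[[-3.2,1.5,-1.0],[-0.01,-0.035,0],5],[[-3.0,1.5,-1.0],[0,0,0],5],[[-2.0,1.5,-0.5],[0,0,0],5],[[0,0,0],[0,0,0],5],[[0,0,0],[0,0,0],5]]'
python3 -c "
from h import *
go([.429,.379,.03],.062+np.pi/2)"
```

```text
time_s: 17.4
eef_pos: [0.4342, 0.3725, 0.1152]
eef_rot: [0.514, -0.512, 0.483, -0.489]
wrist_force: [0.3, 0.0, 0.5]
opening: 0.589
t=17.4 pos [0.4342 0.3725 0.1152] shift cm [-0.72  8.51 -0.55] rotvec [-0.007 -0.009  0.005] shift after turn [-0.68  8.52 -0.48] F [0.3 0.  0.5] op 0.589
```

```bash
python3 -m jog '[[[-0.7,2.5,-0.5],[-0.007,-0.009,0.005],5],[[0,2.5,0],[0,0,0],5],[[0,2.0,0],[0,0,0],5],[[0,0,0],[0,0,0],5],[[0,0,0],[0,0,0],5]]'
python3 -c "
from h import *
go([.430,.379,.003],.062+np.pi/2)"
```

```text
time_s: 17.82
eef_pos: [0.4347, 0.3767, 0.0473]
eef_rot: [0.515, -0.51, 0.486, -0.488]
wrist_force: [-0.2, 0.1, 0.6]
opening: 0.586
t=17.8 pos [0.4347 0.3767 0.0473] shift cm [-0.25  4.43 -0.49] rotvec [-0.007 -0.01  -0.002] shift after turn [-0.26  4.43 -0.46] F [-0.2  0.1  0.6] op 0.586
```

```bash
python3 -m jog '[[[-0.25,1.5,-0.5],[-0.007,-0.01,0],5],[[0,1.2,0],[0,0,0],5],[[0,0.8,0],[0,0,0],5],[[0,0,0],[0,0,0],5],[[0,0,0],[0,0,0],5]]'
python3 -c "
from h import *
go([.430,.379,.003],.062+np.pi/2)"
```

```text
time_s: 18.23
eef_pos: [0.4334, 0.3787, 0.0136]
eef_rot: [0.517, -0.512, 0.485, -0.485]
wrist_force: [0.5, -0.1, -0.7]
opening: 0.585
t=18.2 pos [0.4334 0.3787 0.0136] shift cm [-0.04  1.06 -0.34] rotvec [-0.006 -0.003 -0.005] shift after turn [-0.05  1.06 -0.33] F [ 0.5 -0.1 -0.7] op 0.585
```

```bash
python3 -m jog '[[[0,0.6,-0.35],[-0.006,0,-0.005],5],[[0,0.4,0],[0,0,0],5],[[0,0,0],[0,0,0],5],[[0,0,0],[0,0,0],5],[[0,0,0],[0,0,0],0.5],[[0,0,0],[0,0,0],0.5],[[0,0,0],[0,0,0],0.5],[[0,0,0],[0,0,0],0.5],[[0,0,0],[0,0,0],0.5],[[0,0,0],[0,0,0],0.5]]'
python3 -c "
from h import *
go([.430,.379,.003],.062+np.pi/2)"
```

```text
time_s: 19.07
eef_pos: [0.4304, 0.3794, 0.0043]
eef_rot: [0.515, -0.514, 0.485, -0.485]
wrist_force: [0.1, 0.7, -2.1]
opening: 0.14
t=19.1 pos [0.4304 0.3794 0.0043] shift cm [ 0.04  0.13 -0.05] rotvec [-0.001 -0.003 -0.   ] shift after turn [ 0.04  0.13 -0.05] F [ 0.1  0.7 -2.1] op 0.14
```

```bash
python3 -m jog '[[[0,-1.5,0],[0,0,0],0.5],[[0,-3,0],[0,0,0],0.5],[[0,-3,0],[0,0.12,0],0.5],[[0,-3,0],[0,0.12,0],0.5],[[0,-3,0],[0,0.12,0],0.5],[[0,-2,0],[0,0.12,0],0.5],[[0,0,0],[0,0.12,0],0.5],[[0,0,0],[0,0.12,0],0.5],[[0,0,0],[0,0.12,0],0.5],[[0,0,0],[0,0.12,0],0.5],[[0,0,0],[0,0.12,0],0.5],[[0,0,0],[0,0.12,0],0.5]]'
python3 -c "
from h import *
go(jw(.04,.03,.16),TH);print(tool()[0]['q'])"
```

```text
time_s: 20.07
eef_pos: [0.4394, 0.3533, 0.1638]
eef_rot: [0.154, -0.162, 0.705, -0.673]
wrist_force: [0.6, -0.4, -1.7]
opening: 0.143
t=20.1 pos [0.4394 0.3533 0.1638] shift cm [-2.97 -1.43 39.43] rotvec [0.045 0.254 0.007] shift after turn [-12.78   0.38  37.44] F [ 0.6 -0.4 -1.7] op 0.143
[0.4402317  0.22030502 1.704637   0.04870879 1.21910277 3.11446798]
```

```bash
python3 -m jog '[[[0,0,2],[0.02,-0.04,0],0.5],[[-0.3,-0.1,3.5],[0,0,0],0.5],[[-0.3,-0.1,4],[0,0,0],0.5],[[-0.3,-0.1,4],[0,0,0],0.5],[[-0.3,-0.1,4],[0,0,0],0.5],[[-0.3,-0.1,4],[0,0,0],0.5],[[-0.3,0,4],[0,0,0],0.5],[[-0.3,0,4],[0,0,0],0.5],[[0,0,0],[0,0,0],0.5],[[0,0,0],[0,0,0],0.5]]'
python3 -c "
from h import *
go(jw(.04,.018,.12),TH);print(tool()[0]['q'])"
```

```text
time_s: 20.9
eef_pos: [0.6008, 0.0865, 0.1579]
eef_rot: [0.168, -0.174, 0.695, -0.677]
wrist_force: [-0.3, 0.6, -2.0]
opening: 0.138
t=20.9 pos [0.6008 0.0865 0.1579] shift cm [0.61 3.54 9.65] rotvec [0.025 0.292 0.006] shift after turn [-2.16  3.79  9.33] F [-0.3  0.6 -2. ] op 0.138
[-0.06345353  0.33006499  1.5787726   0.02203295  1.24828009  2.58229483]
```

```bash
python3 -m jog '[[[0,0,0],[0.025,0.1,0.006],0.5],[[0,0,0],[0,0.1,0],0.5],[[0,0,0],[0,0.09,0],0.5],[[-0.7,0,3],[0,0,0],0.5],[[-0.7,0,3],[0,0,0],0.5],[[-0.5,0,1.6],[0,0,0],0.5],[[0,0,0],[0,0,0],0.5],[[0,0,0],[0,0,0],0.5]]'
python3 -c "
from h import *
go(jw(.04,.017,.0507),TH);print(tool()[0]['q'])"
```

```text
time_s: 21.57
eef_pos: [0.6301, 0.0195, 0.155]
eef_rot: [0.065, -0.068, 0.705, -0.703]
wrist_force: [-0.3, 0.2, -1.6]
opening: 0.145
t=21.6 pos [0.6301 0.0195 0.155 ] shift cm [-0.65 10.42  2.32] rotvec [ 0.004 -0.008  0.003] shift after turn [-0.6  10.43  2.28] F [-0.3  0.2 -1.6] op 0.145
[-1.58340900e-01  3.76433644e-01  1.52305965e+00  2.69823583e-03
  1.24626603e+00  2.79372962e+00]
```

```bash
python3 -m jog '[[[-0.6,1.5,2.0],[0,-0.008,0],0.5],[[0,1.5,0],[0,0,0],0.5],[[0,1.5,0],[0,0,0],0.5],[[0,0,0],[0,0,0],0.5],[[0,0,0],[0,0,0],0.5]]'
python3 -c "
from h import *
go(jw(.04,.017,.0507),TH)
c=shot('side');crop(c,250,230,150,120,5,'s5');o,e,R=tool();print(proj(c,e+R@[0,-.0027,.075]))"
```

```text
time_s: 21.98
eef_pos: [0.6384, 0.0071, 0.1094]
eef_rot: [0.07, -0.072, 0.706, -0.701]
wrist_force: [0.4, -0.1, -1.0]
opening: 0.142
t=22.0 pos [0.6384 0.0071 0.1094] shift cm [-0.03  5.86  0.94] rotvec [0.006 0.005 0.003] shift after turn [-0.02  5.87  0.91] F [ 0.4 -0.1 -1. ] op 0.142
[348.31004099 284.81873896]
```

View pics/s5.png

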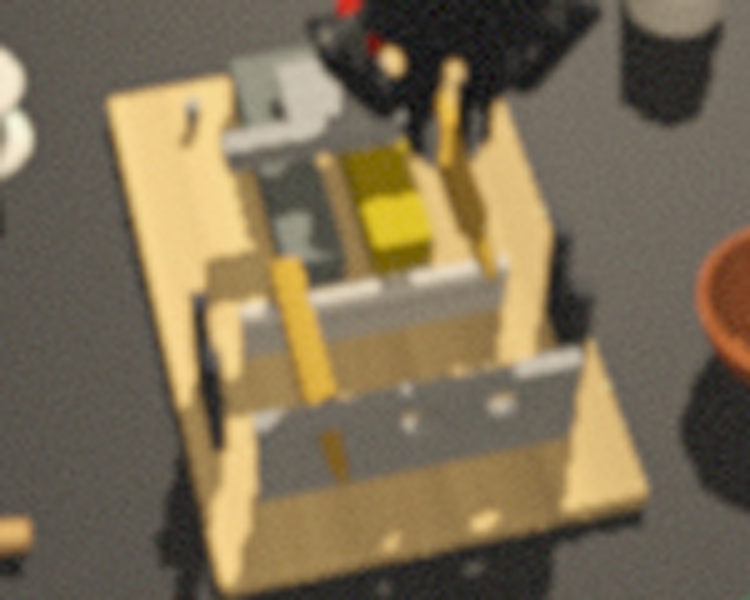

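```bash
python3 -m jog '[[[0,1.3,0.5],[0.006,0.005,0.003],0.5],[[0,1.3,0],[0,0,0],0.5],[[0,1.0,-0.2],[0,0,0],0.5],[[0,0,-0.2],[0,0,0],0.5],[[0,0,0],[0,0,0],0.5]]'
python3 -c "
from h import *
go(jw(.04,.017,.0507),TH)"
```

```text
time_s: 22.45
eef_pos: [0.6396, 0.0099, 0.0754]
eef_rot: [0.072, -0.069, 0.704, -0.704]
wrist_force: [0.6, 0.7, -1.7]
opening: 0.138
t=22.4 pos [0.6396 0.0099 0.0754] shift cm [0.16 2.47 1.15] rotvec [-0.     0.003 -0.004] shift after turn [0.15 2.47 1.15] F [ 0.6  0.7 -1.7] op 0.138
```

```bash
python3 -m jog '[[[0.1,1.0,0.4],[0,0,0],0.5],[[0,0.8,0],[0,0,0],0.5],[[0,0.5,0],[0,0,0],0.5],[[0,0,0],[0,0,0],0.5]]'
python3 -c "
from h import *
go(jw(.04,.017,.0507),TH)"
```

```text
time_s: 22.78
eef_pos: [0.6403, 0.0059, 0.0516]
eef_rot: [-0.073, 0.069, -0.703, 0.704]
wrist_force: [-0.1, 0.2, -2.3]
opening: 0.141
t=22.8 pos [0.6403 0.0059 0.0516] shift cm [0.14 0.09 0.75] rotvec [-0.001  0.004 -0.006] shift after turn [0.14 0.09 0.75] F [-0.1  0.2 -2.3] op 0.141
```

```bash
python3 -m jog '[[[0.14,0.09,0.4],[0,0,-0.006],0.5],[[0,0,0.4],[0,0,0],0.5],[[0,0,0.5],[0,0,0],0.5],[[0,0,0],[0,0,0],0.5]]'
python3 -c "
from h import *
go(jw(.04,-.024,.0507),TH)"
```

```text
time_s: 23.12
eef_pos: [0.6417, -0.0087, 0.0504]
eef_rot: [-0.071, 0.071, -0.703, 0.704]
wrist_force: [0.1, 0.4, -1.1]
opening: 0.142
t=23.1 pos [ 0.6417 -0.0087  0.0504] shift cm [ 0.01 -0.03  3.39] rotvec [-0.001  0.004  0.001] shift after turn [-0.01 -0.03  3.39] F [ 0.1  0.4 -1.1] op 0.142
```

```bash
python3 -m jog '[[[0,0,0.6],[0,0,0],0.5],[[0,0,0.6],[0,0,0],0.5],[[0,0,0.6],[0,0,0],0.5],[[0,0,0],[0,0,0],0.5],[[0,0,0.4],[0,0,0],0.5],[[0,0,0.3],[0,0,0],0.5],[[0,0,0],[0,0,0],0.5]]'
python3 -c "
from h import *
go(jw(.04,-.024,.0507),TH)"
```

```text
time_s: 23.7
eef_pos: [0.6483, -0.0374, 0.0518]
eef_rot: [-0.071, 0.07, -0.703, 0.704]
wrist_force: [0.2, 0.0, -0.5]
opening: 0.136
t=23.7 pos [ 0.6483 -0.0374  0.0518] shift cm [0.08 0.11 0.45] rotvec [-0.002  0.003 -0.001] shift after turn [0.08 0.11 0.45] F [ 0.2  0.  -0.5] op 0.136
```

```bash
python3 -m jog '[[[0.08,0.1,0.3],[0,0,0],0.5],[[0,0,0.3],[0,0,0],0.5],[[0,0,0.2],[0,0,0],0.5],[[0,0,0.2],[0,0,0],0.5],[[0,0,0],[0,0,0],0.5]]'
python3 -c "
from h import *
go(jw(.04,-.024,.0507),TH)"
```

```text
time_s: 24.12
eef_pos: [0.6483, -0.0417, 0.0503]
eef_rot: [0.071, -0.071, 0.706, -0.701]
wrist_force: [-0.1, 0.1, -0.3]
opening: 0.139
t=24.1 pos [ 0.6483 -0.0417  0.0503] shift cm [-0.01 -0.04  0.03] rotvec [ 0.008  0.004 -0.   ] shift after turn [-0.01 -0.04  0.03] F [-0.1  0.1 -0.3] op 0.139
```

```bash
python3 -m jog '[[[0,0,0.3],[0,0,0],0.5],[[0,0,0.2],[0,0,0],0.5],[[0,0,0],[0.02,0,0],0.5],[[0,0.15,0.1],[0,0,0],0.5],[[0,0,0],[0,0,0],0.5],[[0,0,0],[0,0,0],2.6],[[0,0,0],[0,0,0],2.6],[[0,0,0],[0,0,0],2.6],[[0,0,0],[0,0,0],2.6]]'
python3 -c "
from h import *
go(jw(.04,-.024,.0507),TH)"
```

```text
time_s: 24.87
eef_pos: [0.6497, -0.044, 0.05]
eef_rot: [-0.072, 0.071, -0.701, 0.706]
wrist_force: [-0.5, 0.0, 0.2]
opening: 0.301
t=24.9 pos [ 0.6497 -0.044   0.05  ] shift cm [ 0.09 -0.08 -0.23] rotvec [-0.007  0.006 -0.001] shift after turn [ 0.09 -0.07 -0.23] F [-0.5  0.   0.2] op 0.301
```

Rise, turn back for the knob, and check the stakes.

```bash
python3 -m jog '[[[0,-1.5,0],[0,0,0],2.6],[[0,-3,0],[0,0,0],2.6],[[0,-4,0],[0,-0.12,0],6],[[0,-4,0],[0,-0.12,0],6],[[0,0,-2],[0,-0.12,0],6],[[0,0,-2],[0,-0.12,0],6],[[0,0,-2],[0,-0.12,0],6],[[0,0,-1],[0,-0.12,0],6],[[0,0,0],[0,-0.12,0],6],[[0,0,0],[0,-0.12,0],6],[[0,0,0],[0,-0.12,0],6],[[0,0,0],[0,-0.12,0],6]]'
python3 -c "
from h import *
go(jw(.022,.120,.2),TH+np.pi/2);print(tool()[0]['q'])
c=shot('side');crop(c,250,230,150,120,5,'s6')"
```

```text
time_s: 25.87
eef_pos: [0.6103, 0.0132, 0.1958]
eef_rot: [-0.469, 0.466, -0.525, 0.537]
wrist_force: [0.4, -0.6, 0.6]
opening: 0.702
t=25.9 pos [0.6103 0.0132 0.1958] shift cm [-8.1  -0.51 -1.79] rotvec [-0.015 -0.323  0.01 ] shift after turn [-8.25 -0.42  0.87] F [ 0.4 -0.6  0.6] op 0.702
[-0.16900927  0.28035281  1.56097253 -0.00708876  1.28410958  1.53012809]
```

View pics/s6.png

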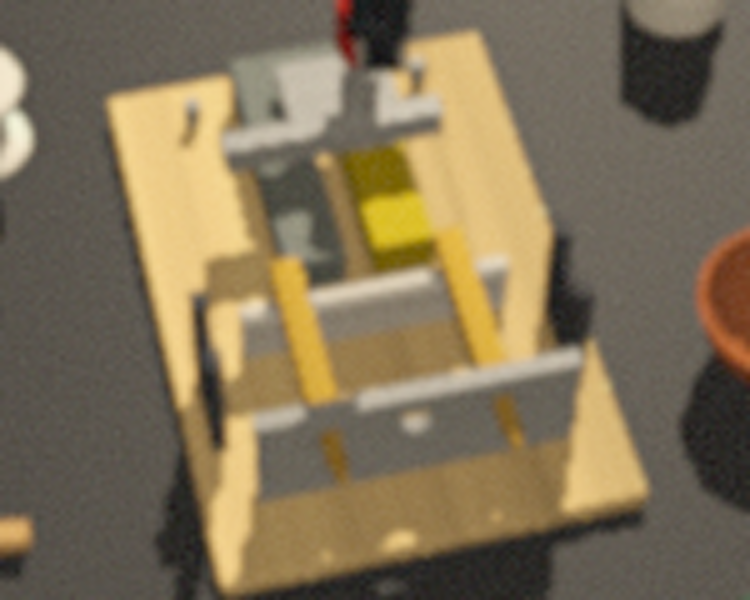

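```bash
python3 -m jog '[[[0,0,0],[-0.01,-0.11,0.01],6],[[0,0,0],[0,-0.11,0],6],[[0,0,0],[0,-0.1,0],6],[[-2.5,0,0.3],[0,0,0],6],[[-2.5,0,0.3],[0,0,0],6],[[-1.8,0,0.3],[0,0,0],6],[[0,0,0],[0,0,0],6],[[0,0,0],[0,0,0],6]]'
python3 -c "
from h import *
go(jw(.022,.120,.087),TH+np.pi/2)
c=shot('top');P=cloud(c);hsv=cv2.cvtColor(c['frame'],cv2.COLOR_RGB2HSV)
for x in(-.04,.04):
  print([proj(c,jw(x,y,.059)) for y in(.02,-.025,-.07)])
np.savez('top6.npz',**c)"
```

```text
time_s: 26.58
eef_pos: [0.607, 0.081, 0.2045]
eef_rot: [0.549, -0.543, 0.446, -0.454]
wrist_force: [0.6, 0.2, 0.5]
opening: 0.705
t=26.6 pos [0.607  0.081  0.2045] shift cm [-1.57 11.74 -0.3 ] rotvec [-0.013 -0.004  0.003] shift after turn [-1.53 11.75 -0.14] F [0.6 0.2 0.5] op 0.705
[array([358.23346057, 263.07896115]), array([376.57859437, 259.16204132]), array([394.90261648, 255.2496291 ])]
[array([351.11974425, 230.51748687]), array([369.40370682, 226.63317929]), array([387.6667029 , 222.75332592])]
```

```bash
python3 -m jog '[[[-1.5,1,-0.3],[-0.013,-0.004,0.003],6],[[0,2,0],[0,0,0],6],[[0,0,0],[0,0,0],6],[[0,0,0],[0,0,0],6]]'
python3 -c "
from h import *
go(jw(.022,.120,.087),TH+np.pi/2)"
```

```text
time_s: 26.97
eef_pos: [0.6016, 0.0941, 0.1745]
eef_rot: [0.545, -0.545, 0.45, -0.451]
wrist_force: [0.0, 0.1, 0.2]
opening: 0.703
t=27.0 pos [0.6016 0.0941 0.1745] shift cm [-0.14  8.75  0.13] rotvec [-0.001 -0.007  0.   ] shift after turn [-0.14  8.75  0.14] F [0.  0.1 0.2] op 0.703
```

```bash
python3 -m jog '[[[-0.1,2.0,0.1],[0,0,0],6],[[0,2.0,0],[0,0,0],6],[[0,2.0,0],[0,0,0],6],[[-0.3,1.2,0],[0,0,0],6],[[0,0,0],[0,0,0],6],[[0,0,0],[0,0,0],6]]'
python3 -c "
from h import *
go(jw(.022,.120,.087),TH+np.pi/2)"
```

```text
time_s: 27.47
eef_pos: [0.6039, 0.097, 0.1039]
eef_rot: [0.545, -0.543, 0.451, -0.453]
wrist_force: [0.0, -0.7, 2.0]
opening: 0.705
t=27.5 pos [0.6039 0.097  0.1039] shift cm [ 0.09  1.69 -0.15] rotvec [-0.004 -0.012  0.001] shift after turn [ 0.09  1.69 -0.15] F [ 0.  -0.7  2. ] op 0.705
```

```bash
python3 -m jog '[[[0.1,1.0,-0.15],[-0.004,-0.01,0],6],[[0,0.8,0],[0,0,0],6],[[0,0,0],[0,0,0],6],[[0,0,0],[0,0,0],1.5],[[0,0,0],[0,0,0],1.5],[[0,0,0],[0,0,0],1.5],[[0,0,0],[0,0,0],1.5],[[0,0,0],[0,0,0],1.5],[[0,0,0],[0,0,0],1.5]]'
python3 -c "
from h import *
go(jw(.022,.120,.087),TH+np.pi/2);print(wj(tool()[1]))"
```

```text
time_s: 28.22
eef_pos: [0.6054, 0.0952, 0.0887]
eef_rot: [0.547, -0.546, 0.447, -0.451]
wrist_force: [0.5, 0.2, -1.0]
opening: 0.272
t=28.2 pos [0.6054 0.0952 0.0887] shift cm [-0.11  0.16 -0.26] rotvec [-0.005 -0.001  0.003] shift after turn [-0.11  0.17 -0.26] F [ 0.5  0.2 -1. ] op 0.272
[0.02458642 0.11891984 0.08865233]
```

```bash
python3 -m jog '[[[-0.5,0,0],[0,0,0],1.5],[[-0.5,0,0],[0,0,0],1.5],[[-0.4,0,0],[0,0,0],1.5],[[-0.2,0,0],[0,0,0],1.5]]'
python3 -c "
from h import *
go(jw(.0,.132,.087),TH+np.pi/2);print(wj(tool()[1]))"
```

```text
time_s: 28.55
eef_pos: [0.6038, 0.103, 0.0886]
eef_rot: [-0.544, 0.548, -0.444, 0.455]
wrist_force: [2.0, -9.7, -2.0]
opening: 0.275
t=28.6 pos [0.6038 0.103  0.0886] shift cm [-0.52  0.14 -2.46] rotvec [-0.005 -0.003  0.016] shift after turn [-0.52  0.16 -2.45] F [ 2.  -9.7 -2. ] op 0.275
[0.0245374  0.12680263 0.08859232]
```

```bash
python3 -m jog '[[[-0.4,0,0],[0,0,0.01],1.5],[[-0.4,0,0],[0,0,0],1.5],[[-0.3,0,0],[0,0,0],1.5]]'
python3 -c "
from h import *
go(jw(.0,.132,.087),TH+np.pi/2);print(wj(tool()[1]))"
```

```text
time_s: 28.8
eef_pos: [0.603, 0.1069, 0.0886]
eef_rot: [-0.543, 0.548, -0.444, 0.455]
wrist_force: [1.6, -9.6, -2.4]
opening: 0.27
t=28.8 pos [0.603  0.1069 0.0886] shift cm [-0.11  0.15 -2.46] rotvec [-0.004 -0.004  0.016] shift after turn [-0.12  0.16 -2.46] F [ 1.6 -9.6 -2.4] op 0.27
[0.02455024 0.1307764  0.08860794]
```

Now at ~0.097; move sideways.

```bash
python3 -m jog '[[[-0.1,0,-0.7],[0,0,0],1.5],[[-0.15,0,-0.7],[0,0,0],1.5],[[-0.15,0,-0.7],[0,0,0],1.5],[[-0.15,0,-0.3],[0,0,0],1.5]]'
python3 -c "
from h import *
go(jw(.0,.132,.087),TH+np.pi/2);print(wj(tool()[1]))"
```

```text
time_s: 29.13
eef_pos: [0.5818, 0.1002, 0.0887]
eef_rot: [-0.542, 0.549, -0.441, 0.46]
wrist_force: [12.3, -6.6, -13.1]
opening: 0.27
t=29.1 pos [0.5818 0.1002 0.0887] shift cm [-0.36  0.16 -0.25] rotvec [-0.009 -0.007  0.027] shift after turn [-0.36  0.17 -0.25] F [ 12.3  -6.6 -13.1] op 0.27
[0.00248223 0.12842482 0.08873406]
```

```bash
python3 -m jog '[[[0.5,0,0.2],[0,0,0.02],1.5],[[1,0,0],[0,0,0],1.5],[[1,0,0],[0,0,0],1.5],[[1,0,0],[0,0,0],1.5],[[1,0,0],[0,0,0],1.5],[[1,0,0],[0,0,0],1.5],[[0.8,0,0],[0,0,0],1.5],[[0,0,0],[0,0,0],1.5]]'
python3 -c "
from h import *
go(jw(.0,.055,.087),TH+np.pi/2);print(wj(tool()[1]))"
```

```text
time_s: 29.8
eef_pos: [0.5973, 0.0277, 0.0886]
eef_rot: [-0.544, 0.546, -0.443, 0.458]
wrist_force: [1.2, -5.1, -1.4]
opening: 0.275
t=29.8 pos [0.5973 0.0277 0.0886] shift cm [-0.08  0.16 -0.35] rotvec [-0.01  -0.007  0.018] shift after turn [-0.08  0.16 -0.35] F [ 1.2 -5.1 -1.4] op 0.275
[0.00350838 0.05423705 0.08864538]
```

```bash
python3 -m jog '[[[0.3,0,0],[0,0,0.01],1.5],[[0.3,0,0],[0,0,0],1.5],[[0,0,0],[0,0,0],1.5]]'
python3 -c "
from h import *
print(wj(tool()[1]),tool()[0]['wrist_force'])"
python3 -m jog '[[[0,0,0],[0,0,0],4.5],[[0,0,0],[0,0,0],4.5],[[0,0,0],[0,0,0],4.5],[[0,0,0],[0,0,0],4.5],[[0,-2,0],[0,0,0],4.5],[[0,-4,0],[0,0,0],4.5],[[0,-4,0],[0,0,0],4.5],[[0,0,3],[0,0,0],4.5],[[0,0,0],[0,0,0],4.5]]'
python3 -c "
from h import *
c=shot('side');crop(c,220,170,200,150,4,'s7')
t=shot('top');np.savez('top7.npz',**t)
hsv=cv2.cvtColor(t['frame'],cv2.COLOR_RGB2HSV);m=np.zeros((480,640),np.uint8);s=np.s_[225:345,215:275];m[s]=((hsv[...,1]>110)&(hsv[...,2]>90))[s]
r=cv2.minAreaRect(cv2.findNonZero(m));print(r,[onz(t,*x,.012)[:2].round(4).tolist() for x in cv2.boxPoints(r)],onz(t,*r[0],.012))"
```

```text
time_s: 30.05
eef_pos: [0.597, 0.0275, 0.0887]
eef_rot: [0.548, -0.541, 0.45, -0.451]
wrist_force: [0.7, -4.3, -3.5]
opening: 0.272
[0.00317206 0.05407496 0.08867111] [ 0.70672073 -4.2594983  -3.54642927]
time_s: 30.8
eef_pos: [0.6246, 0.0328, 0.1923]
eef_rot: [0.548, -0.542, 0.452, -0.45]
wrist_force: [-0.4, 0.2, -0.4]
opening: 0.527
((236.5594024658203, 288.09405517578125), (82.48857879638672, 7.6617865562438965), 84.2894058227539) [[0.606, 0.302], [0.6076, 0.2831], [0.4054, 0.2641], [0.4038, 0.2828]] [0.50522615 0.28295633 0.012     ]
```

View pics/s7.png

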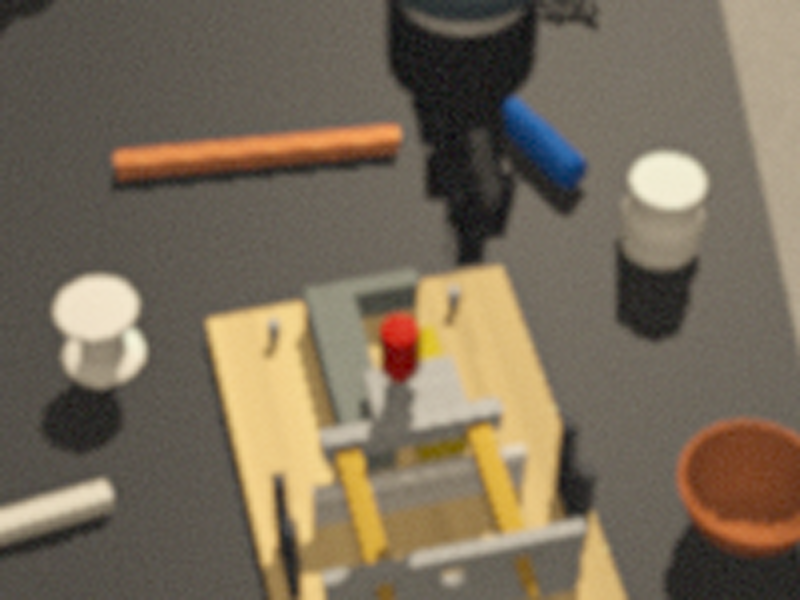

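```bash
python3 -c "
from h import *
go([.505,.281,.12],.094+np.pi/2)
cs=shot('side');hsv=cv2.cvtColor(cs['frame'],cv2.COLOR_RGB2HSV);m=np.zeros((480,640),np.uint8);s=np.s_[195:220,240:328];m[s]=((hsv[...,1]>110)&(hsv[...,2]>90))[s]
v,u=np.nonzero(m);print(u.min(),u.max(),onz(cs,u.min()-.5,v[u<u.min()+3].mean(),.009),onz(cs,u.max()+.5,v[u>u.max()-3].mean(),.009))"
```

```text
t=30.9 pos [0.6225 0.0327 0.1927] shift cm [-26.55   7.42  -6.91] rotvec [-0.003  0.095 -0.007] shift after turn [-25.83   7.27  -9.37] F [-0.8 -0.  -0.3] op 0.532
248 319 [0.40176632 0.27218066 0.009     ] [0.60484565 0.28890832 0.009     ]
```

```bash
python3 -m jog '[[[0,0,0],[0,0.095,-0.005],4.5],[[-3.5,0,-1.3],[0,0,0],4.5],[[-3.5,0.5,-1.3],[0,0,0],4.5],[[-3.5,0.5,-1.3],[0,0,0],4.5],[[-3.5,0.5,-1.3],[0,0,0],4.5],[[-3.5,0.5,-1.3],[0,0,0],4.5],[[-3.5,0.5,-1.3],[0,0,0],4.5],[[-2,0.5,-0.5],[0,0,0],4.5],[[0,0,0],[0,0,0],4.5],[[0,0,0],[0,0,0],4.5]]'
python3 -c "
from h import *
go([.5045,.281,.08],.094+np.pi/2)"
```

```text
time_s: 31.78
eef_pos: [0.503, 0.2579, 0.1532]
eef_rot: [-0.517, 0.524, -0.482, 0.476]
wrist_force: [0.4, -0.4, 1.2]
opening: 0.525
t=31.8 pos [0.503  0.2579 0.1532] shift cm [-2.29  7.31  0.44] rotvec [ 0.014 -0.011  0.   ] shift after turn [-2.29  7.32  0.37] F [ 0.4 -0.4  1.2] op 0.525
```

```bash
python3 -m jog '[[[-2.2,2,0.3],[0.01,-0.01,0],4.5],[[0,2,0],[0,0,0],4.5],[[0,2,0],[0,0,0],4.5],[[0,0,0],[0,0,0],4.5],[[0,0,0],[0,0,0],4.5]]'
python3 -c "
from h import *
go([.5045,.281,.003],.094+np.pi/2)"
```

```text
time_s: 32.2
eef_pos: [0.5049, 0.2761, 0.0922]
eef_rot: [-0.521, 0.523, -0.477, 0.477]
wrist_force: [0.3, -0.2, 1.2]
opening: 0.529
t=32.2 pos [0.5049 0.2761 0.0922] shift cm [-0.51  8.91  0.02] rotvec [ 0.002 -0.004  0.002] shift after turn [-0.49  8.92  0.01] F [ 0.3 -0.2  1.2] op 0.529
```

```bash
python3 -m jog '[[[-0.7,2.5,0],[0,0,0],4.5],[[0,2,0],[0,0,0],4.5],[[0,2,-0.2],[0,0,0],4.5],[[0,0,-0.2],[0,0,0],4.5],[[0,0,0],[0,0,0],4.5]]'
python3 -c "
from h import *
go([.5045,.281,.003],.094+np.pi/2)"
```

```text
time_s: 32.62
eef_pos: [0.5064, 0.2791, 0.0321]
eef_rot: [0.522, -0.519, 0.477, -0.481]
wrist_force: [1.0, 0.3, 0.4]
opening: 0.528
t=32.6 pos [0.5064 0.2791 0.0321] shift cm [-0.21  2.91 -0.19] rotvec [-0.006 -0.01   0.001] shift after turn [-0.21  2.91 -0.17] F [1.  0.3 0.4] op 0.528
```

```bash
python3 -m jog '[[[-0.2,1.5,-0.2],[0,-0.01,0],4.5],[[0,0.8,-0.1],[0,0,0],4.5],[[0,0.4,0],[0,0,0],4.5],[[0,0,0],[0,0,0],4.5],[[0,0,0],[0,0,0],4.5]]'
python3 -c "
from h import *
go([.5045,.281,.003],.094+np.pi/2)"
```

```text
time_s: 33.03
eef_pos: [0.5092, 0.2803, 0.0121]
eef_rot: [0.526, -0.518, 0.473, -0.481]
wrist_force: [-0.1, -0.7, -0.3]
opening: 0.527
t=33.0 pos [0.5092 0.2803 0.0121] shift cm [-0.11  0.9  -0.48] rotvec [-0.016 -0.003 -0.   ] shift after turn [-0.11  0.91 -0.47] F [-0.1 -0.7 -0.3] op 0.527
```

```bash
python3 -m jog '[[[-0.1,0.5,-0.5],[-0.015,0,0],4.5],[[0,0.35,0],[0,0,0],4.5],[[0,0,0],[0,0,0],4.5],[[0,0,0],[0,0,0],4.5]]'
python3 -c "
from h import *
go([.5045,.281,.003],.094+np.pi/2)
t=shot('top')
hsv=cv2.cvtColor(t['frame'],cv2.COLOR_RGB2HSV);m=np.zeros((480,640),np.uint8);s=np.s_[225:345,215:275];m[s]=((hsv[...,1]>110)&(hsv[...,2]>90))[s]
v,u=np.nonzero(m);print(v.min(),v.max(),u[v==v.min()],u[v==v.max()])"
```

```text
time_s: 33.37
eef_pos: [0.5056, 0.2814, 0.0053]
eef_rot: [0.523, -0.521, 0.476, -0.477]
wrist_force: [-0.2, -0.3, -0.5]
opening: 0.526
t=33.4 pos [0.5056 0.2814 0.0053] shift cm [ 0.03  0.23 -0.11] rotvec [-0.003 -0.003 -0.001] shift after turn [ 0.03  0.23 -0.11] F [-0.2 -0.3 -0.5] op 0.526
247 329 [233] [238 239 240 241]
```

Bar still in place (rows 247–329 as before). Grip and lift.

```bash
python3 -m jog '[[[0,0.1,-0.1],[0,0,0],4.5],[[0,0,0],[0,0,0],0.5],[[0,0,0],[0,0,0],0.5],[[0,0,0],[0,0,0],0.5],[[0,0,0],[0,0,0],0.5],[[0,0,0],[0,0,0],0.5],[[0,0,0],[0,0,0],0.5]]'
python3 -c "
from h import *
go([.5045,.281,.003],.094+np.pi/2)"
python3 -m jog '[[[0,-1.5,0],[0,0,0],0.5],[[0,-3,0],[0,0,0],0.5],[[0,-3,0],[0,0,0],0.5],[[0,-3,0],[0,0,0],0.5],[[0,-3,0],[0,-0.1,0],0.5],[[0,-1,0],[0,0,0],0.5],[[0,0,0],[0,0,0],0.5]]'
python3 -c "
from h import *
go(jw(0,-.025,.16),TH+np.pi/2)"
```

```text
time_s: 34.0
eef_pos: [0.5046, 0.2814, 0.0046]
eef_rot: [0.523, -0.521, 0.476, -0.477]
wrist_force: [-0.2, 0.7, 0.8]
opening: 0.139
t=34.0 pos [0.5046 0.2814 0.0046] shift cm [ 0.04  0.16 -0.01] rotvec [-0.003 -0.003 -0.001] shift after turn [ 0.04  0.16 -0.01] F [-0.2  0.7  0.8] op 0.139
time_s: 34.58
eef_pos: [0.4995, 0.2796, 0.1493]
eef_rot: [-0.543, 0.548, -0.452, 0.448]
wrist_force: [0.7, 0.2, -2.9]
opening: 0.144
t=34.6 pos [0.4995 0.2796 0.1493] shift cm [34.52 -1.08  4.49] rotvec [ 0.01  -0.005  0.001] shift after turn [34.55 -1.07  4.33] F [ 0.7  0.2 -2.9] op 0.144
```

```bash
python3 -m jog '[[[1.5,-1,0.3],[0,0,0],0.5],[[3.5,-0.3,0.45],[0,0,0],0.5],[[3.5,-0.1,0.45],[0,0,0],0.5],[[3.5,-0.1,0.45],[0,0,0],0.5],[[3.5,-0.1,0.45],[0,0,0],0.5],[[3.5,-0.1,0.45],[0,0,0],0.5],[[3.5,-0.1,0.45],[0,0,0],0.5],[[3.5,-0.1,0.45],[0,0,0],0.5],[[3,0,0.45],[0,0,0],0.5],[[0,0,0],[0,0,0],0.5],[[0,0,0],[0,0,0],0.5]]'
python3 -c "
from h import *
go(jw(0,-.025,.1),TH+np.pi/2)"
```

```text
time_s: 35.5
eef_pos: [0.5836, -0.0097, 0.1442]
eef_rot: [-0.532, 0.548, -0.466, 0.447]
wrist_force: [-0.5, 0.2, -2.5]
opening: 0.138
t=35.5 pos [ 0.5836 -0.0097  0.1442] shift cm [4.5  4.33 2.01] rotvec [ 0.034 -0.03  -0.006] shift after turn [4.53 4.42 1.73] F [-0.5  0.2 -2.5] op 0.138
```

```bash
python3 -m jog '[[[1.5,0.5,0.6],[0.03,-0.03,-0.006],0.5],[[1.5,0.5,0.6],[0,0,0],0.5],[[1.3,0.5,0.5],[0,0,0],0.5],[[0,0,0],[0,0,0],0.5],[[0,0,0],[0,0,0],0.5]]'
python3 -c "
from h import *
go(jw(0,-.025,.1),TH+np.pi/2)"
```

```text
time_s: 35.92
eef_pos: [0.6039, -0.0464, 0.1192]
eef_rot: [-0.543, 0.548, -0.455, 0.445]
wrist_force: [-1.0, 0.7, -2.2]
opening: 0.137
t=35.9 pos [ 0.6039 -0.0464  0.1192] shift cm [0.54 1.91 0.48] rotvec [ 0.014 -0.004 -0.007] shift after turn [0.53 1.92 0.45] F [-1.   0.7 -2.2] op 0.137
```

```bash
python3 -m jog '[[[0.5,0.5,0.5],[0.014,-0.004,-0.007],0.5],[[0,0.5,0],[0,0,0],0.5],[[0,0,0],[0,0,0],0.5],[[0,0,0],[0,0,0],0.5]]'
python3 -c "
from h import *
go(jw(0,-.025,.0696),TH+np.pi/2)
c=shot('side');crop(c,250,230,150,120,5,'s8')
t=shot('top');o,e,R=tool()
for k in(c,t): print([proj(k,e+R@[0,-.0024,s*.1]) for s in(-1,1)])
crop(t,330,180,100,120,5,'t8')
a=cv2.imread('pics/s8.png');b=cv2.imread('pics/t8.png');cv2.imwrite('pics/st8.png',cv2.resize(np.hstack([a,b]),None,fx=.64,fy=.64,interpolation=cv2.INTER_AREA))"
```

```text
time_s: 36.25
eef_pos: [0.6089, -0.0475, 0.1067]
eef_rot: [-0.547, 0.547, -0.449, 0.447]
wrist_force: [0.1, -0.2, -1.8]
opening: 0.142
t=36.2 pos [ 0.6089 -0.0475  0.1067] shift cm [ 0.33  3.71 -0.02] rotvec [ 0.001  0.002 -0.001] shift after turn [ 0.32  3.71 -0.02] F [ 0.1 -0.2 -1.8] op 0.142
[array([283.79371068, 287.76440465]), array([370.60050377, 270.82028522])]
[array([383.48641188, 283.96702419]), array([364.70311348, 199.61559328])]
```

View pics/st8.png

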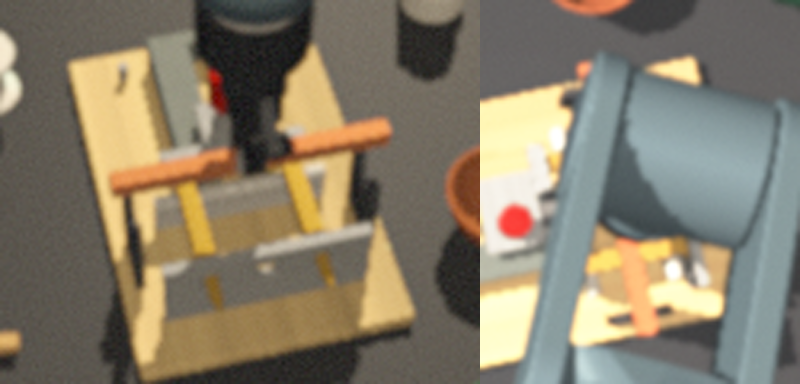

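```bash
python3 -c "
from h import *
cs=shot('side');o,e,R=tool();hsv=cv2.cvtColor(cs['frame'],cv2.COLOR_RGB2HSV);H=hsv[...,0];m=np.zeros((480,640),bool);s=np.s_[258:300,270:385];m[s]=((H<14)&(hsv[...,1]>120)&(hsv[...,2]>90))[s]
v,u=np.nonzero(m);print(u.min(),u.max())
for uu,vv in((u.min()-.5,v[u<u.min()+3].mean()),(u.max()+.5,v[u>u.max()-3].mean())): print(wj(onz(cs,uu,vv,e[2]+.0044)))
print(wj(e))"
```

```text
285 371
[-0.09819136 -0.02218905  0.11155182]
[ 0.101321   -0.02402856  0.11155182]
[ 0.00034432 -0.0220815   0.10715182]
```

```bash
python3 -m jog '[[[0.3,1.0,-0.2],[0,0,0],0.5],[[0,0.8,0],[0,0,0],0.5],[[0,0,0],[0,0,0],0.5],[[0,0,0],[0,0,0],0.5]]'
python3 -c "
from h import *
go(jw(-.0015,-.025,.0696),TH+np.pi/2)"
```

```text
time_s: 36.73
eef_pos: [0.6081, -0.0514, 0.0883]
eef_rot: [0.547, -0.547, 0.448, -0.448]
wrist_force: [-0.0, 0.0, -1.7]
opening: 0.141
t=36.7 pos [ 0.6081 -0.0514  0.0883] shift cm [-0.05  1.87 -0.01] rotvec [-0.001  0.002  0.   ] shift after turn [-0.05  1.87 -0.01] F [-0.   0.  -1.7] op 0.141
```

```bash
python3 -m jog '[[[-0.05,0.6,0],[0,0,0],0.5],[[0,0.5,0],[0,0,0],0.5],[[0,0.4,0],[0,0,0],0.5],[[0,0,0],[0,0,0],0.5],[[0,0,0],[0,0,0],0.5]]'
python3 -c "
from h import *
go(jw(-.0015,-.025,.0696),TH+np.pi/2)"
```

```text
time_s: 37.15
eef_pos: [0.6077, -0.0509, 0.071]
eef_rot: [0.547, -0.547, 0.448, -0.448]
wrist_force: [0.0, -0.2, -2.4]
opening: 0.138
t=37.1 pos [ 0.6077 -0.0509  0.071 ] shift cm [0.01 0.14 0.02] rotvec [ 0.     0.001 -0.   ] shift after turn [0.01 0.14 0.02] F [ 0.  -0.2 -2.4] op 0.138
```

```bash
python3 -m jog '[[[0,0.15,0],[0,0,0],0.5],[[0,0.1,0],[0,0,0],0.5],[[0,0,0],[0,0,0],0.5]]'
python3 -c "
from h import *
go(jw(-.0015,-.025,.0696),TH+np.pi/2)"
```

```text
time_s: 37.4
eef_pos: [0.608, -0.051, 0.0687]
eef_rot: [0.547, -0.547, 0.448, -0.448]
wrist_force: [-1.0, 0.1, -1.7]
opening: 0.14
t=37.4 pos [ 0.608  -0.051   0.0687] shift cm [ 0.   -0.09 -0.01] rotvec [-0.     0.002  0.   ] shift after turn [ 0.   -0.09 -0.01] F [-1.   0.1 -1.7] op 0.14
```

```bash
python3 -m jog '[[[0,0,0],[0,0,0],2.8],[[0,0,0],[0,0,0],2.8],[[0,0,0],[0,0,0],2.8],[[0,0,0],[0,0,0],2.8],[[0,-1.5,0],[0,0,0],2.8],[[0,-3,0],[0,0,0],2.8],[[0,-4,0],[0,0,0],2.8],[[0,-4,-2],[0,0,0],2.8],[[0,0,-4],[0,0,0],2.8],[[0,0,-4],[0,0,0],2.8],[[0,0,-4],[0,0,0],2.8]]'
python3 -m jog '[[[4,0,0],[0,0,0],2.8],[[4,0,0],[0,0,0],2.8],[[4,0,-2],[0,0,0],2.8],[[4,0,0],[0,0,0],2.8],[[4,0,0],[0,0,0],2.8],[[4,0,0],[0,0,0],2.8],[[2,0,0],[0,0,0],2.8],[[0,0,0],[0,0,0],2.8],[[0,0,0],[0,0,0],2.8]]'
python3 -c "
from h import *
c=shot('side');crop(c,250,230,150,120,5,'s9');t=shot('top','t9');P=cloud(t)
crop(t,275,180,150,120,5,'t9c')
a=cv2.imread('pics/s9.png');b=cv2.imread('pics/t9c.png');cv2.imwrite('pics/st9.png',np.hstack([cv2.resize(x[:,:],(400,320)) for x in (a,b)]))
H=cv2.cvtColor(t['frame'],cv2.COLOR_RGB2HSV)
print('knob top', [wj(onz(t,*proj(t,jw(0,.055,.115)),.115))])"
```

```text
time_s: 38.32
eef_pos: [0.4754, -0.0796, 0.2003]
eef_rot: [0.549, -0.546, 0.443, -0.451]
wrist_force: [-1.1, -1.3, 0.4]
opening: 0.331
time_s: 39.07
eef_pos: [0.4939, -0.3421, 0.2005]
eef_rot: [0.548, -0.548, 0.444, -0.45]
wrist_force: [0.4, 0.2, 0.3]
opening: 0.324
knob top [array([-7.34363256e-17,  5.50000000e-02,  1.15000000e-01])]
```

View pics/st9.png

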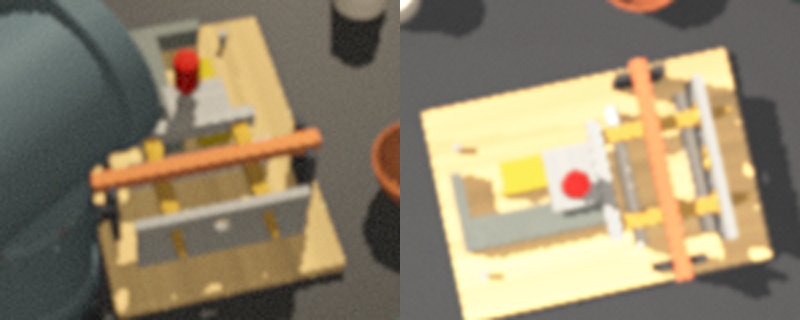

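View pics/t9c.png

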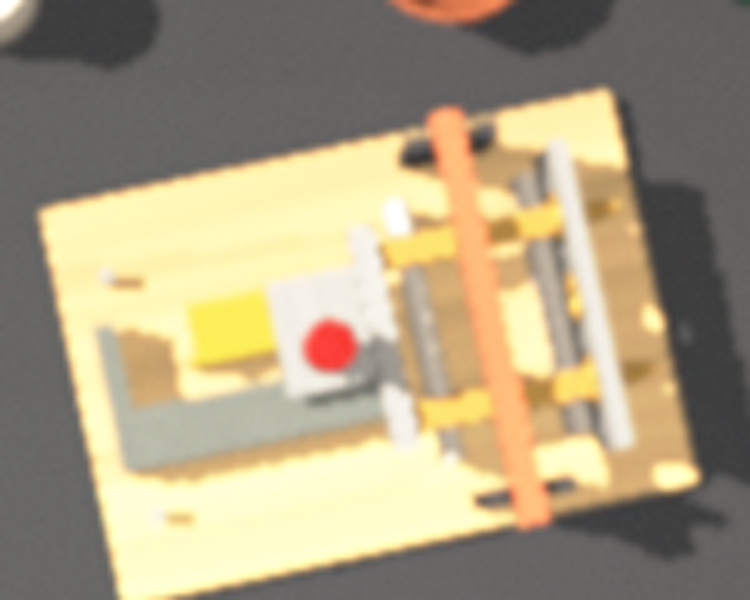

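```bash
python3 -c "
from h import *
import h
t=shot('top');f=lambda x,y:(275+x/5-.4,180+y/5-.4)
h.J0[:]=[.604,-.0232]
H=cv2.cvtColor(t['frame'],cv2.COLOR_RGB2HSV);m=np.zeros((480,640),bool);s=np.s_[195:290,355:390];m[s]=((H[...,0]<14)&(H[...,1]>110)&(H[...,2]>110))[s]
P=cloud(t)
r=cv2.minAreaRect(cv2.findNonZero(m.astype(np.uint8)));print(r, wj(onz(t,*r[0],.076)),[wj(onz(t,*q,.076))[:2].round(4).tolist() for q in cv2.boxPoints(r)])
print('knob',wj(onz(t,*f(330,346),.115)))
for q in((446,108),(532,527)): print(wj(onz(t,*f(*q),.076)))
v,u=np.nonzero(m);print('bar z',np.percentile(P[v,u,2],[10,50,90]), [np.median(P[v[k],u[k],2]) for k in (v<220,v>265)])
print(tool()[0]['time_s'])"
```

```text
((372.39483642578125, 243.02322387695312), (85.68995666503906, 8.458418846130371), 77.56044006347656) [-0.00091306 -0.02449412  0.076     ] [[0.1011, -0.0144], [0.1013, -0.0346], [-0.102, -0.0345], [-0.1021, -0.0145]]
knob [-0.00039283  0.05469401  0.115     ]
[ 0.10082439 -0.02595543  0.076     ]
[-0.10207957 -0.02299185  0.076     ]
bar z [0.00525506 0.07182349 0.07863438] [np.float64(0.07245961717502694), np.float64(0.06897201487328636)]
39.2167
```

```bash
python3 -c "
from bench import ctrl
print(ctrl.hand_in())"
```

```text
the job is handed in; nothing more can be done
None
```

The job is done and handed in at about 39 s robot time, in the order you asked.

- **What I did:** I drew the stop back by its knob and hooked it in the holding notch. I put the two brass stakes that were present into eyelets 1 and 3 until their shoulders met the plate. Then I unhooked the knob, eased the stop forward onto the stakes' ends, and laid the crossbar in the forks.
- **Last checks (top camera):**
  - The knob sits in its straight slot at jig x -0.4 mm, y 54.7 mm. That puts the stop at about 0.020, the value for stakes fully home.
  - The crossbar centre is about 1 mm off in x and 0.5 mm off in y from the middle of the forks. Its depth readings average about 72 mm at one end and 69 mm at the other.
- **Other things on the table:** I did not pick up the white and green look-alikes or the bystanders. I did not re-measure the bystanders' positions at the end.
- **Disagreements:** The cameras and the arm differed by 2 to 4 mm in y, and I corrected for this from the knob grip. The first grip on stake B sat too high, so I reopened and regripped it lower before lifting. The last joint came to within about 0.01 rad of its limit (3.11 against 3.12) while I turned stake A, but by the readings it did not pass it.

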